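# Free the steel beaker from its clamp and hang it to dry

## Task

The handled steel beaker is locked in its holder by the finger of a screw clamp that may have a right-hand or a left-hand thread: try the red knob, find which way it gives and wind it open as far as it goes. Then lift the beaker out, stand it upright on the middle of the black mat and let go, and finally take it again another way and hang it by its handle on the hook of the stand, at rest. Leave the flask, the timer and the small vial where they are.

Things in the scene. Friction and masses are not known exactly. Their poses are not given: they have to be found in the camera images.
- holder: Fixed holder: grey base plate 200 x 100 x 8 mm, aluminium splash well (below) and, 105 mm away in +x, a blue column (50 x 48 mm, top 87 mm above the worktop) that carries the red clamp knob. Origin on the worktop at the centre of the well; x from the well to the column, z up. It never moves in a run.
- well (a point): Centre of the well's floor, 8 mm above the worktop. The well's wall has outer radius 36 mm, inner 33 mm, top 76 mm above the worktop, and a slot 27 mm wide in its -x side (away from the column) for the beaker's handle. With the beaker in, 5 mm is left between body and wall: only the handle can be gripped from outside.
- finger_tip (a point): End, at mid-thickness, of the flat steel hold-down finger: 18 mm wide, 8 mm thick, underside 90 mm above the worktop, fixed to the knob and turning with it, 95 mm long from the knob's axis. At the start it points to the holder's -x, reaches 18 mm in over the beaker's rim and keeps the beaker in.
- knob_grip (a point): In the red bar of the clamp knob, on the knob's vertical axis, 128 mm above the worktop. The bar is 44 mm long, 13 mm thick, 36 mm high (from 106 to 142 mm above the worktop) on a black disc of 21 mm radius whose top is 108 mm above the worktop; the point's x axis runs along the bar and turns with the knob; at the start the bar points along the holder's x.
- clamp_knob (a joint): Angle of the clamp knob, 0 at the start (clamped), growing counter-clockwise from above. It gives one way only, to a stop at 1.4 rad plus or minus; the other way it stops hard after about 0.1 rad. Which way differs from run to run and cannot be seen. Friction about 0.1 N m, no spring: it stays where it is left. The finger clears the beaker from about 0.6 rad.
- beaker: Open stainless steel beaker, outside diameter 56 mm, 80 mm high, wall 3 mm, about 0.14 kg, with a side handle at its -x. Origin at the centre of its underside, z up its axis to the mouth. At the start it stands in the well, underside 8 mm above the worktop.
- handle_eye (a point): Centre of the opening in the beaker's handle, at (-44, 0, 39) mm in the beaker's frame. The opening runs through along y, is 49.5 mm high and 32 mm wide (x). The handle is a square loop of flat strap 14 mm wide (along y): its upper arm lies 63.5 to 68.5 mm, its lower arm 9 to 14 mm above the beaker's underside.
- handle_bar (a point): Middle of the handle's upright outer bar, 6 mm thick (x), 14 mm wide (y), at (-63.5, 0, 39) mm in the beaker's frame, 59 mm tall; grip it along y.
- mat: Fixed black rubber mat, 130 x 130 x 4 mm, origin at the centre of its underside on the worktop; top 4 mm above the worktop.
- hook_stand: Fixed drying stand: dark foot 80 x 80 x 12 mm, upright steel rod 12 mm thick at its centre and on top a white plastic hook: a straight level peg, 22 mm wide and 26 mm high (from 177 to 203 mm above the worktop), that runs 114 mm to the stand's -x; its last 7 mm are raised to 211 mm. Origin on the worktop under the upright.
- hook_seat (a point): Point on the centre line of the hook's level peg, 75 mm from the upright and 32 mm short of the raised end, 190 mm above the worktop. Its x axis runs along the peg towards the upright. A beaker hung there tilts by up to about 0.9 rad, its wall leaning on the peg.
- flask: Bystander: conical glass flask, 84 mm wide, 141 mm high, standing; origin under its centre.
- timer: Bystander: flat white lab timer with a blue face, 70 x 64 x 16 mm; origin under its centre.
- sample_vial: Bystander: small white sample vial with a black cap, 21 mm wide, 57 mm high, standing; origin under its centre.
Not all that is in view belongs to the job. Of the things that look like the beaker, the largest one is meant.

How it is judged:
On the way, in this order (a step that is already met when the one before it is completed fails the run):
1. the clamp knob is wound open (more than 1.2 rad either way) with the beaker still standing in the well ((value of joint clamp_knob above 1.2 rad or value of joint clamp_knob below -1.2 rad) and distance between beaker and holder below 0.02 m), for 0.2 s.
2. the beaker stands upright on the mat, its centre within 50 mm of the mat's, let go and at rest (horizontal distance between beaker and mat below 0.05 m and height (world z) of beaker below 0.01 m and angle between beaker's own z axis and vertical below 0.1 rad and linear speed of beaker below 0.02 m/s and contact force between beaker and mat above 0.5 N and contact force between the fingers and beaker below 0.05 N), for 0.2 s.
At the end, for the whole second after the job is handed in: The beaker hangs let go and at rest (under 50 mm/s, 0.6 rad/s) with the peg through its handle: centre of the opening within 30 mm sideways of the peg, at most 32 mm below and 8 mm above it, and along its length, bearing on the stand, underside centre over 60 mm above the worktop (contact force between beaker and hook_stand above 0.5 N and height (world z) of beaker above 0.06 m and linear speed of beaker below 0.05 m/s and angular speed of beaker below 0.6 rad/s and contact force between the fingers and beaker below 0.05 N and x of handle_eye in the frame of hook_seat between -0.04 and 0.07 m and y of handle_eye in the frame of hook_seat between -0.03 and 0.03 m and z of handle_eye in the frame of hook_seat between -0.032 and 0.008 m); the robot touches nothing.
It fails at once if the flask is moved more than 30 mm or tipped (distance of flask from where it was at the start of the episode above 0.03 m or angle between flask's own z axis and vertical above 0.4 rad).
It fails at once if the timer is moved more than 30 mm (distance of timer from where it was at the start of the episode above 0.03 m).
It fails at once if the vial is moved more than 30 mm or tipped (distance of sample_vial from where it was at the start of the episode above 0.03 m or angle between sample_vial's own z axis and vertical above 0.4 rad).
It also fails if it takes over 72 s, if anything falls off the work surface, if the arm or the gripper's body presses on something with over 40 N, if the wrist force passes 120 N, or if a joint passes its speed limit or range.

## Robot

A 7-joint arm with a two-finger parallel gripper is mounted at the origin on a cart in front of the work surface, level with it; the furniture and walls round the work are solid. World frame = base frame: x ahead of the robot, y to its left, z up, the work surface at z = 0. Lengths are in m, angles in rad, forces in N, time in s.
With the tool pointing down it reaches from about 0.4 to 0.85 m from the base axis. Payload 4.5 kg.
Tool frame: the origin (TCP) lies on the centre line of the jaws, within the pads' length; the fingertips stand 14 mm ahead of it and the grasp point (between the pads) lies 5 mm behind it (r.tcp_to_tips is the z of the fingertips in the tool frame, in m); z points along the fingers, y is the direction in which the jaws open and shut (so a half turn about z gives the same grasp; the last joint's range is limited). The gripper opens to 88 mm and grips with 3 to 60 N. Pads are 18 mm wide; open, the fingers measure 123 mm over their backs; the gripper's body (75 mm by 187 mm) begins 45 mm behind the grasp point.
Start: joints at [-1.203, 0.689, -0.195, 1.565, 0.157, 0.902, -0.215], TCP at [0.205, 0.591, 0.221] pointing down, gripper open.
Joint ranges: [-3.01, 3.01], [-0.46, 2.08], [-1.47, 1.51], [0.13, 2.56], [-1, 4.14], [0.04, 2.09], [-2.66, 2.66]. Speed limits (rad/s): [2.57, 2.57, 3.14, 3.14, 3.14, 3.14, 3.14].

## Interface

Orientations are given as a unit quaternion [x, y, z, w].
In Python, from plant import r, viewer gives the robot as it stands.
- The arm moves only by the shell command python3 -m inch 'ROWS' [FORCE]. ROWS is JSON, a list of rows, each a list of 3 entries, a list of its own where there are three numbers: the closure, from 0 (fully open) to 1 (shut), then the shift along the tool's x, y, z in cm, then the turn about the tool's z in degrees. In form: [[fingers, [x, y, z], yaw], ...]. A call has 1 to 20 rows; each row is the pose to reach, as a shift and turn from the pose commanded when the call began, along the tool's axes at that moment; what a row does not reach only later rows make up. A row lasts 1/10 s, in which the tool goes at most 50 mm and 8.59 degrees, less where a joint would pass 70% of its speed; a pose out of reach is approached as far as the arm can. A call with a gripper value outside its range is refused whole. The fingers move at their own pace and stop on an object; FORCE is the grip in N (left out, the last holds). Time passes only in rows, so rows that repeat a pose let the fingers close. It gives the time, the measured TCP pose, the force and the opening at its end, in the units of the state.
- r.get_state(): the state, without advancing time (a new reading comes with each control period).
- viewer.snapshot(name): name is "scene" or "top"; returns the picture (480x640x3 uint8, red, green, blue); there is no depth.
- viewer.camera_params(name): a dict with "intrinsics" (3x3 intrinsics, pixels), "world_to_cam" (4x4, takes a point from world to camera coordinates). Camera axes: x right, y up, looking along -z (the intrinsics and any distortion apply to the point x, -y, -z); pixel columns grow to the right and rows downward; lengths in m; the calibration is good to about 2 mm. A picture is of the moment at which its call begins. camera_params takes no time and is no camera call.
- r.finish_job(): hands the job in, once; it reports no verdict.
Trained networks look in the newest picture that a camera, given by its name, has taken for a name from the list of things; names that differ only in an ending like _2 or _b are one class to them, and where a whole thing is asked for, a point or a joint stands for the part that bears it (a point fixed in the world has none). Each returns a list of dicts, best first, with "p" (0 to 1); they miss things now and then, are a little off and sometimes report something else, mostly with a low value. They report only what shows in the picture. A call takes as long as a camera call. They do not tell look-alikes from the thing itself.
- viewer.outline_of(camera, name): "pixels" (480x640 bool, what is visible of it) and "bbox" ([left, top, width, height] in pixels, round what is visible of it).
The state is a dict: "clock": time; "q": joint angles; "qd": joint speeds; "joint_torque": joint torques, N m; "tool_pos": TCP position; "eef_rot": TCP orientation; "contact_force": force on the tool from outside, world axes, zero at the start; "moment": the same for the moment, N m; "opening": opening from 0.0 (shut) to 1.0 (fully open).
Only numpy, scipy, OpenCV 4.12 (cv2) and the standard library are available. Lean on these libraries where they do the work, as an engineer would, in place of code of your own. Each camera call takes 0.05 s, during which the arm holds its last target.

## Working session

There is one attempt and no reset: what is moved stays moved. The work goes in short steps, Python scripts to look and compute and a shell command to move; the robot and the scene stay as the last step left them, time stands still between calls to the robot, and variables do not carry over. Pictures are saved under pics/ and viewed, and the job is handed in when it is done.

```bash
ls; mkdir -p pics
python3 - <<'E'
from plant import r, viewer
import cv2, numpy as np
print(r.get_state())
for n in ("scene","top"):
    im=viewer.snapshot(n); cv2.imwrite(f"pics/{n}0.png",im[:,:,::-1]); p=viewer.camera_params(n); print(n,p)
E
```

```text
pics
{'clock': 0.0, 'q': array([-1.20320589,  0.68998575, -0.19450194,  1.56637449,  0.15728957,
        0.90249628, -0.21511631]), 'qd': array([ 0.0011063 , -0.00026941,  0.00088806,  0.00220202, -0.0015748 ,
        0.00100772, -0.00074898]), 'joint_torque': array([ 3.35157301e-04, -5.27550423e+01, -1.26668192e+00, -1.53419173e+01,
       -5.26039756e-02,  6.67567248e-03,  1.77575885e-04]), 'tool_pos': array([0.20459653, 0.58983936, 0.22010054]), 'eef_rot': array([ 1.66093796e-01,  9.86109514e-01, -9.32793285e-04, -8.78903608e-05]), 'contact_force': array([-0.2054135 , -0.61583259, -0.37484011]), 'moment': array([ 0.01768406, -0.01903557,  0.0403441 ]), 'opening': 1.0024584867573874}
scene {'intrinsics': array([[546.99025804,   0.        , 329.58903998],
       [  0.        , 546.99025804, 245.59173526],
       [  0.        ,   0.        ,   1.        ]]), 'world_to_cam': array([[ 0.31017966, -0.95067405,  0.00272663, -0.23454392],
       [ 0.67135343,  0.22107366,  0.70739735, -0.43146915],
       [-0.67310708, -0.21758973,  0.70681084, -0.95329429],
       [ 0.        ,  0.        ,  0.        ,  1.        ]])}
top {'intrinsics': array([[527.70000077,   0.        , 314.63863576],
       [  0.        , 527.70000077, 237.68010492],
       [  0.        ,   0.        ,   1.        ]]), 'world_to_cam': array([[ 0.00133163, -0.99957388,  0.02915948, -0.07981518],
       [ 0.99826372,  0.0030459 ,  0.058824  , -0.54774871],
       [-0.05888775,  0.02903052,  0.9978424 , -1.23513902],
       [ 0.        ,  0.        ,  0.        ,  1.        ]])}
```

View pics/scene0.png

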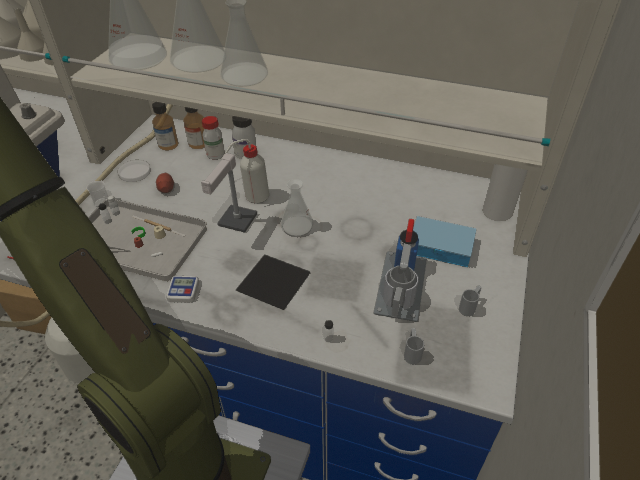

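View pics/top0.png

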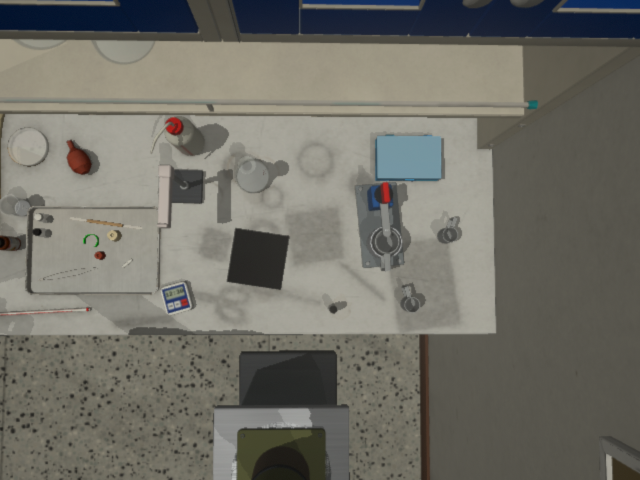

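The largest beaker is in the holder, at top (386,240), with its handle towards the robot. The smaller look-alikes are at (411,297) and (448,232). The mat is at (258,258), and the stand's foot is at (186,186) with its peg at (165,195). I'll measure these with the networks.

```bash
cat > h.py <<'E'
import numpy as np, cv2
from plant import r, viewer
P={n:viewer.camera_params(n) for n in("scene","top")}
def ray(n,u,v):
    K=P[n]["intrinsics"];T=P[n]["world_to_cam"];d=np.array([(u-K[0,2])/K[0,0],-(v-K[1,2])/K[1,1],-1.]);R=T[:3,:3]
    return -R.T@T[:3,3], R.T@d
def atz(n,u,v,z):
    c,d=ray(n,u,v); return c+d*(z-c[2])/d[2]
def proj(n,p):
    K=P[n]["intrinsics"];T=P[n]["world_to_cam"];q=T[:3,:3]@np.asarray(p,float)+T[:3,3]
    return np.array([K[0,2]+K[0,0]*q[0]/-q[2],K[1,2]+K[1,1]*q[1]/q[2]])
def snap(n,f): 
    im=viewer.snapshot(n)[:,:,::-1].copy(); cv2.imwrite(f"pics/{f}.png",im); return im
def crop(im,c,w,h,s,f):
    u,v=int(c[0]),int(c[1]); a=im[max(0,v-h):v+h,max(0,u-w):u+w]; cv2.imwrite(f"pics/{f}.png",cv2.resize(a,None,fx=s,fy=s,interpolation=cv2.INTER_CUBIC))
E
python3 - <<'E'
from h import *
np.set_printoptions(precision=4,suppress=True)
import pickle
out={}
for cam in("top","scene"):
  im=cv2.imread(f"pics/{cam}0.png")
  for n in ["holder","clamp_knob","beaker","mat","hook_stand","flask","timer","sample_vial"]:
    o=viewer.outline_of(cam,n)
    for x in o[:3]:
        m=x["pixels"];ys,xs=np.nonzero(m)
        print(cam,n,round(x["p"],2),x["bbox"],m.sum(),[round(xs.mean(),1),round(ys.mean(),1)],atz(cam,xs.mean(),ys.mean(),0.0)[:2])
    out[cam,n]=[(x["p"],x["pixels"]) for x in o]
pickle.dump(out,open("o.pkl","wb"))
a=cv2.imread("pics/top0.png");b=cv2.imread("pics/scene0.png")
c1=cv2.resize(a[160:320,340:480],None,fx=3.5,fy=3.5,interpolation=cv2.INTER_CUBIC)
cv2.imwrite("pics/c1.png",c1)
cv2.imwrite("pics/c2.png",cv2.resize(a[130:270,140:280],None,fx=4,fy=4,interpolation=cv2.INTER_CUBIC))
E
```

```text
top holder 0.94 [355.3, 182.0, 51.3, 88.8] 2889 [np.float64(377.6), np.float64(220.3)] [ 0.5916 -0.2315]
top holder 0.26 [230.2, 224.5, 57.2, 64.2] 2967 [np.float64(257.1), np.float64(258.5)] [0.4987 0.0586]
top clamp_knob 0.64 [373.5, 182.2, 21.5, 54.0] 598 [np.float64(384.2), np.float64(205.9)] [ 0.6267 -0.2477]
top beaker 0.91 [438.5, 218.4, 19.4, 24.5] 346 [np.float64(448.3), np.float64(231.6)] [ 0.5648 -0.4035]
top beaker 0.72 [371.1, 231.4, 29.7, 39.3] 673 [np.float64(384.5), np.float64(247.6)] [ 0.5255 -0.2479]
top beaker 0.61 [397.9, 287.1, 23.2, 27.3] 355 [np.float64(408.6), np.float64(300.9)] [ 0.3975 -0.3051]
top mat 0.94 [231.9, 227.0, 56.1, 60.3] 2870 [np.float64(257.3), np.float64(258.6)] [0.4985 0.0581]
top mat 0.25 [158.4, 163.2, 46.2, 62.8] 1805 [np.float64(177.1), np.float64(189.7)] [0.6632 0.2515]
top hook_stand 0.83 [157.2, 167.3, 44.0, 61.5] 1870 [np.float64(176.9), np.float64(190.2)] [0.662  0.2519]
top flask 0.63 [235.1, 156.1, 35.6, 36.2] 1033 [np.float64(251.1), np.float64(174.7)] [0.7009 0.0747]
top timer 0.87 [162.6, 281.7, 30.6, 34.3] 808 [np.float64(176.6
[... 717 characters left out ...]
 29.0] 452 [np.float64(469.4), np.float64(301.2)] [ 0.5823 -0.3954]
scene mat 0.84 [237.9, 253.9, 71.9, 53.5] 2264 [np.float64(272.6), np.float64(281.3)] [0.4973 0.058 ]
scene hook_stand 0.84 [201.9, 152.3, 54.4, 79.1] 1626 [np.float64(228.8), np.float64(195.6)] [0.753  0.2946]
scene flask 0.97 [281.0, 183.1, 31.2, 53.6] 1126 [np.float64(296.0), np.float64(212.3)] [0.746  0.0919]
scene timer 0.96 [167.9, 276.9, 28.8, 28.6] 755 [np.float64(182.1), np.float64(288.8)] [0.409  0.2507]
scene timer 0.56 [398.9, 218.2, 20.0, 50.6] 481 [np.float64(407.0), np.float64(243.4)] [ 0.7229 -0.2182]
scene sample_vial 0.59 [325.3, 318.9, 8.2, 23.8] 240 [np.float64(328.8), np.float64(331.1)] [ 0.4012 -0.114 ]
```

View pics/c1.png

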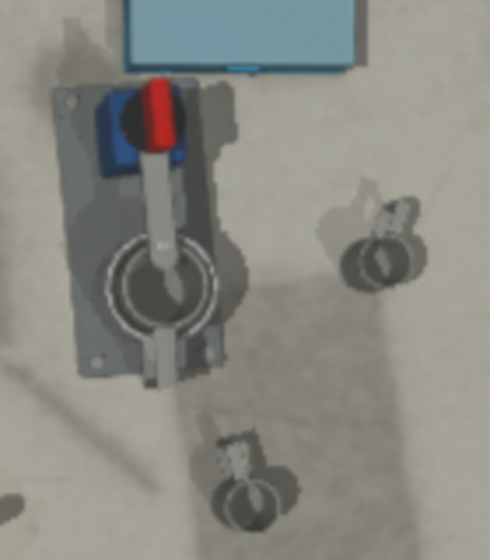

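View pics/c2.png

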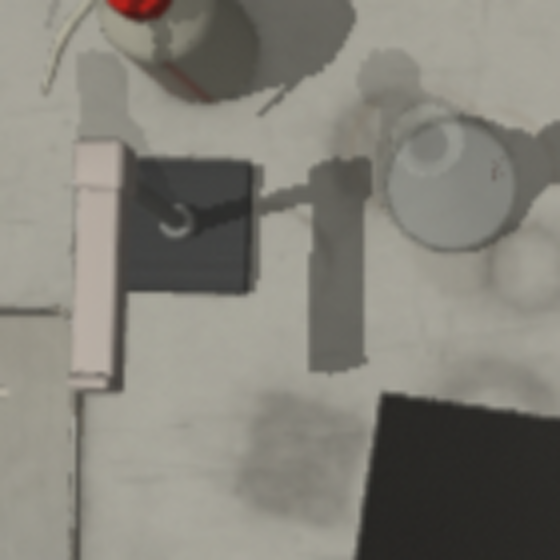

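The two beakers at crop (252,503) and (375,263) are clearly smaller. The one meant is the beaker in the well at crop (161,287), full-frame (386,242), under the finger and with its handle in the slot. Next I'll fit poses and check them with overlays.

```bash
cat > wf.py <<'E'
from h import *
def tf(x,y,a,p): 
    p=np.asarray(p,float); c,s=np.cos(a),np.sin(a); return np.array([x+c*p[0]-s*p[1],y+s*p[0]+c*p[1],p[2]])
def poly(im,cam,pts,col,s=1,off=(0,0),closed=True):
    q=np.array([(proj(cam,p)-off+0.5)*s-0.5 for p in pts]).round().astype(np.int32)
    cv2.polylines(im,[q],closed,col,1,cv2.LINE_AA)
def rect(cx,cy,w,h,z): return [(cx-w/2,cy-h/2,z),(cx+w/2,cy-h/2,z),(cx+w/2,cy+h/2,z),(cx-w/2,cy+h/2,z)]
def circ(cx,cy,R,z): return [(cx+R*np.cos(t),cy+R*np.sin(t),z) for t in np.linspace(0,6.283,40)]
E
python3 - <<'E'
from wf import *
np.set_printoptions(precision=4,suppress=True)
g=lambda x,y,z:atz("top",340+x/3.5,160+y/3.5,z)[:2]
w=g(161,287,.076);k=g(161,114,.142); print("well",w,"knob",k,np.linalg.norm(k-w))
d=k-w;a=np.arctan2(d[1],d[0]);print("angle",a)
pl=np.array([g(52,88,.008),g(80,377,.008),g(222,370,.008)]);e=pl[0]-pl[1];print("plate edge",np.arctan2(e[1],e[0]),np.linalg.norm(e),"centre",(pl[0]+pl[2])/2)
f=lambda x,y,z:atz("top",140+x/4,130+y/4,z)[:2]
F=np.array([f(252,160,.012),f(252,292,.012)]);print("foot edge",F, F[0]-F[1])
print("upright",f(182,226,.012))
pg=np.array([f(78,140,.203),f(130,140,.203),f(122,376,.203),f(70,376,.211)]);print("peg",pg)
from scipy.ndimage import binary_fill_holes
import pickle
o=pickle.load(open("o.pkl","rb"))
m=o["top","mat"][0][1].astype(np.uint8);c,_=cv2.findContours(m,0,1);print("mat",cv2.minAreaRect(max(c,key=cv2.contourArea)))
R=cv2.minAreaRect(max(c,key=cv2.contourArea));print(atz("top",*R[0],.004))
E
```

```text
well [ 0.5351 -0.239 ] knob [ 0.6385 -0.2288] 0.10382344636472463
angle 0.09830217993336404
plate edge 0.09302366065575927 0.19955797084992144 centre [ 0.5787 -0.2337]
foot edge [[0.7092 0.188 ]
 [0.63   0.1869]] [0.0792 0.0011]
upright [0.6693 0.2289]
peg [[0.6831 0.2405]
 [0.6832 0.2144]
 [0.5636 0.2163]
 [0.5628 0.2401]]
mat ((257.63922119140625, 258.78515625), (54.119014739990234, 54.69087600708008), 8.972625732421875)
[0.4979 0.057  0.004 ]
```

```bash
cat > ov.py <<'E'
from wf import *
import sys
H=(0.535,-0.2393,0.095); S=(0.668,0.2285,0.0); M=(0.498,0.0575,0.15)
def draw(cam,src,out):
    im=cv2.imread(src)
    for nm,(cx,cy,w,h,s) in {"h":((370,170,70,110,4) if cam=="top" else (360,200,80,130,4)),"s":((140,150,90,90,5) if cam=="top" else (190,130,80,110,5))}.items():
        a=cv2.resize(im[cy:cy+h,cx:cx+w],None,fx=s,fy=s,interpolation=cv2.INTER_CUBIC); off=(cx,cy)
        if nm=="h":
            D=lambda pts,c:poly(a,cam,[tf(*H,p) for p in pts],c,s,off)
            D(circ(0,0,.036,.076),(0,255,0)); D(circ(0,0,.028,.088),(255,255,0)); D(circ(.105,0,.021,.108),(255,0,255))
            D(rect(.105,0,.044,.013,.142),(0,255,255)); D(rect(.045,0,.2,.1,.008),(0,128,255)); D(rect(-.047,0,.039,.014,.0765),(255,0,0))
            D(rect(.0575,0,.095,.018,.098),(0,0,255))
        else:
            D=lambda pts,c:poly(a,cam,[tf(*S,p) for p in pts],c,s,off)
            D(rect(0,0,.08,.08,.012),(0,255,0)); D(rect(-.1105,0,.007,.022,.211),(0,0,255)); D(rect(-.0535,0,.107,.022,.203),(255,0,255)); D(rect(-.0535,0,.107,.022,.177),(255,255,0))
        cv2.imwrite(f"pics/{out}_{cam}_{nm}.png",a)
    return
if __name__=="__main__":
    for c in("top","scene"): draw(c,f"pics/{c}0.png",sys.argv[1])
    import numpy as np
    A=[cv2.imread(f"pics/{sys.argv[1]}_{c}_{n}.png") for c,n in(("top","h"),("scene","h"))]
    hh=max(x.shape[0] for x in A);A=[cv2.copyMakeBorder(x,0,hh-x.shape[0],0,0,0) for x in A];cv2.imwrite(f"pics/{sys.argv[1]}_H.png",np.hstack(A))
    A=[cv2.imread(f"pics/{sys.argv[1]}_{c}_{n}.png") for c,n in(("top","s"),("scene","s"))]
    hh=max(x.shape[0] for x in A);A=[cv2.copyMakeBorder(x,0,hh-x.shape[0],0,0,0) for x in A];cv2.imwrite(f"pics/{sys.argv[1]}_S.png",cv2.resize(np.hstack(A),None,fx=.9,fy=.9))
E
python3 ov.py ov1
```

```text
(no output)
```

View pics/ov1_H.png

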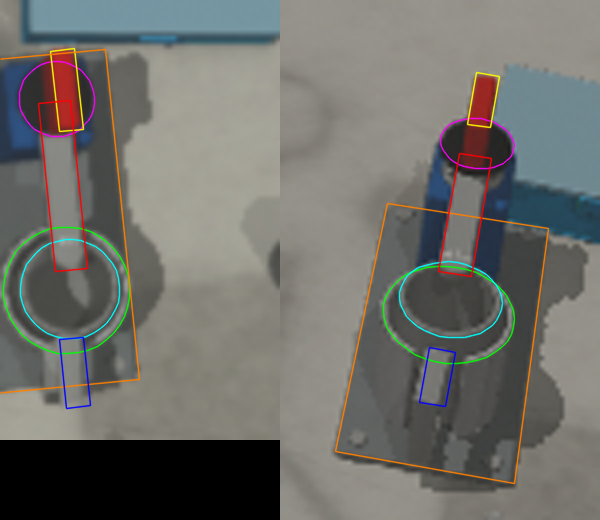

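View pics/ov1_S.png

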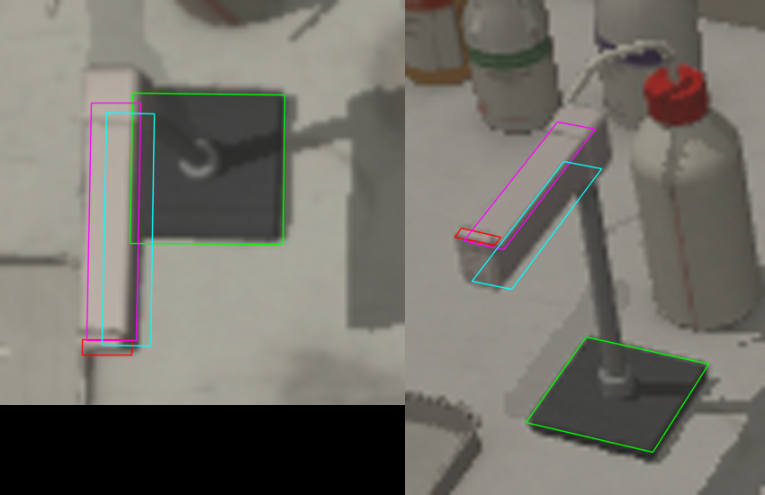

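```bash
cat > g.py <<'E'
import sys, numpy as np
from scipy.spatial.transform import Rotation as R
from plant import r
def goto(x,y,z,head=None):
    s=r.get_state();A=R.from_quat(s["eef_rot"]).as_matrix();d=A.T@(np.array([x,y,z])-s["tool_pos"])*100
    h=np.degrees(np.arctan2(A[1,0],A[0,0]))
    print("now",s["tool_pos"].round(4),"head",round(h,1),"t",round(s["clock"],2),"open",round(s["opening"],3),"q7",round(s["q"][6],2),"tilt",np.degrees(np.arccos(-A[2,2])).round(2))
    print("shift cm",d.round(2), "yaw",None if head is None else round((h-head+180)%360-180,1))
if __name__=="__main__": goto(*[float(a) for a in sys.argv[1:]])
E
python3 g.py 0.45 0.15 0.25 185.4; python3 g.py 0.639 -0.229 0.25 185.4
```

```text
now [0.2048 0.5905 0.221 ] head 160.9 t 0.9 open 1.001 q7 -0.22 tilt 0.0
shift cm [-37.6  -33.58  -2.91] yaw -24.5
now [0.2048 0.5905 0.221 ] head 160.9 t 0.9 open 1.001 q7 -0.22 tilt 0.0
shift cm [-67.88 -63.2   -2.91] yaw -24.5
```

```bash
python3 -m inch '[[0,[-37.6,-33.6,-3],-24.5],[0,[-37.6,-33.6,-3],-24.5],[0,[-37.6,-33.6,-3],-24.5],[0,[-37.6,-33.6,-3],-24.5],[0,[-37.6,-33.6,-3],-24.5],[0,[-37.6,-33.6,-3],-24.5],[0,[-37.6,-33.6,-3],-24.5],[0,[-37.6,-33.6,-3],-24.5],[0,[-37.6,-33.6,-3],-24.5],[0,[-37.6,-33.6,-3],-24.5],[0,[-37.6,-33.6,-3],-24.5],[0,[-37.6,-33.6,-3],-24.5],[0,[-37.6,-33.6,-3],-24.5],[0,[-37.6,-33.6,-3],-24.5]]'; python3 g.py 0.639 -0.229 0.23 185.4
```

```text
clock: 2.3
tool_pos: [0.449, 0.152, 0.251]
eef_rot: [-0.049, 0.999, 0.001, -0.0]
contact_force: [0.1, -0.4, -0.2]
opening: 1.004
now [0.449 0.152 0.251] head -174.4 t 2.3 open 1.004 q7 0.97 tilt 0.06
shift cm [-15.19 -39.77   2.05] yaw 0.2
```

```bash
python3 -m inch '[[0,[-15.2,-39.8,2],0],[0,[-15.2,-39.8,2],0],[0,[-15.2,-39.8,2],0],[0,[-15.2,-39.8,2],0],[0,[-15.2,-39.8,2],0],[0,[-15.2,-39.8,2],0],[0,[-15.2,-39.8,2],0],[0,[-15.2,-39.8,2],0],[0,[-15.2,-39.8,2],0],[0,[-15.2,-39.8,2],0],[0,[-15.2,-39.8,2],0],[0,[-15.2,-39.8,2],0]]'; python3 g.py 0.639 -0.229 0.13 185.4
python3 - <<'E'
from h import *
print(r.get_state()["q"])
for c in("scene","top"): snap(c,c+"1")
a=cv2.imread("pics/scene1.png");b=cv2.imread("pics/top1.png")
cv2.imwrite("pics/v1.png",np.hstack([a[80:400,240:560],b[80:400,240:560]]))
E
```

```text
clock: 3.5
tool_pos: [0.6387, -0.2286, 0.231]
eef_rot: [-0.049, 0.999, 0.001, -0.0]
contact_force: [0.2, -0.4, 0.3]
opening: 1.004
now [ 0.6387 -0.2286  0.231 ] head -174.4 t 3.5 open 1.004 q7 1.71 tilt 0.12
shift cm [-0.02 -0.06 10.1 ] yaw 0.2
[ 0.46059256  0.77142774 -0.3719341   1.36651645  0.2927441   1.05847626
  1.7097969 ]
```

View pics/v1.png

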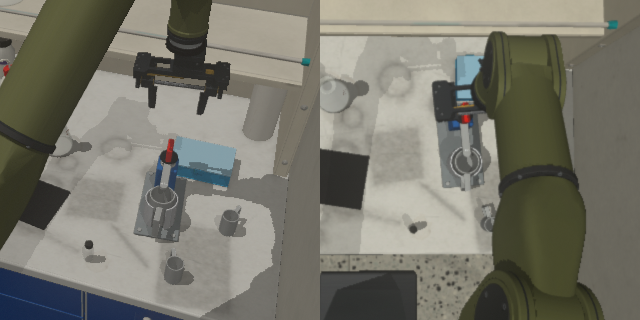

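```bash
python3 -m inch '[[0,[0,0,4],0],[0,[0,0,7],0],[0,[0,0,9.5],0],[0,[0,0,10.1],0],[0,[0,0,10.1],0],[0.4,[0,0,10.1],0],[0.6,[0,0,10.1],0],[1,[0,0,10.1],0],[1,[0,0,10.1],0],[1,[0,0,10.1],0],[1,[0,0,10.1],0],[1,[0,0,10.1],0],[1,[0,0,10.1],0],[1,[0,0,10.1],0],[1,[0,0,10.1],0]]' 25; python3 g.py 0.639 -0.229 0.13 185.4
```

```text
clock: 5.1
tool_pos: [0.6385, -0.2321, 0.1298]
eef_rot: [-0.047, 0.999, 0.0, -0.0]
contact_force: [-0.1, -0.5, -0.0]
opening: 0.118
now [ 0.6385 -0.2321  0.1298] head -174.6 t 5.1 open 0.118 q7 1.67 tilt 0.01
shift cm [-0.08  0.3  -0.02] yaw -0.0
```

```bash
python3 -m inch '[[1,[0,0,0],0],[1,[0,0,0],0]]'
python3 - <<'E'
from h import *
print(r.get_state())
for c in("scene","top"): snap(c,c+"2")
a=cv2.imread("pics/scene2.png");cv2.imwrite("pics/v2.png",cv2.resize(a[130:330,320:500],None,fx=3,fy=3,interpolation=cv2.INTER_CUBIC))
E
```

```text
clock: 5.3
tool_pos: [0.6385, -0.2321, 0.1299]
eef_rot: [-0.047, 0.999, 0.0, -0.0]
contact_force: [0.6, -0.0, -0.7]
opening: 0.004
{'clock': 5.3, 'q': array([ 0.45075815,  0.88108298, -0.3383861 ,  1.45864829,  0.3443612 ,
        0.86072672,  1.66542384]), 'qd': array([ 0.00156785,  0.00031169,  0.00033191,  0.00140337, -0.00043648,
       -0.00032808,  0.00122634]), 'joint_torque': array([-3.33063599e-05, -5.92465746e+01, -3.58458571e+00, -1.40932819e+01,
        2.55892798e-02,  7.66660832e-02,  2.75046102e-05]), 'tool_pos': array([ 0.63854459, -0.23208326,  0.12987819]), 'eef_rot': array([-4.69091651e-02,  9.98899158e-01,  4.63563203e-05, -5.74372398e-06]), 'contact_force': array([ 0.55796282, -0.0119537 , -0.65692434]), 'moment': array([ 0.0573428 , -0.00859833,  0.0342371 ]), 'opening': 0.003545231591926605}
```

View pics/v2.png

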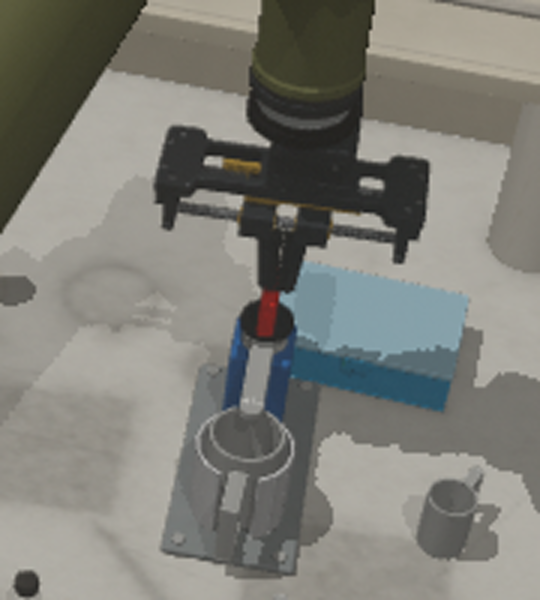

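Run:
```python
from h import *
for p in [(0.6385,-0.2321,.1299),(0.6385,-0.2321,.1159),(.64,-.229,.142),(.64,-.229,.108)]:
    q=proj("scene",p);print(p,q,(q-[320,130])*3, proj("top",p))
```

```text
(0.6385, -0.2321, 0.1299) [410.93135416 228.94085578] [272.79406248 296.82256733] [386.60933269 193.35837093]
(0.6385, -0.2321, 0.1159) [410.27106537 233.40406555] [270.81319611 310.21219665] [385.56034491 194.26378513]
(0.64, -0.229, 0.142) [410.2985511  224.30345378] [270.89565331 282.91036135] [386.10058436 191.85898896]
(0.64, -0.229, 0.108) [408.71634685 235.16864471] [266.14904054 315.50593414] [383.58490895 194.08647612]
```

Run:
```python
from h import *
for c in("top",):
    a=cv2.imread("pics/top2.png");cv2.imwrite("pics/v3.png",cv2.resize(a[150:290,330:480],None,fx=4,fy=4,interpolation=cv2.INTER_CUBIC))
```

```text
(no output)
```

View pics/v3.png

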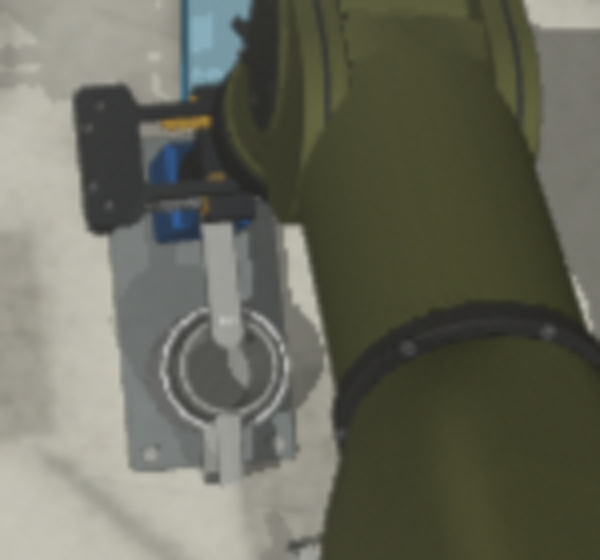

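Run:
```python
from h import *
from scipy.spatial.transform import Rotation as R
a=cv2.imread("pics/scene1.png");b=cv2.imread("pics/scene2.png")
def mk(im,c,tcp,s,pts):
    x0,y0=c; o=cv2.resize(im[y0:y0+90,x0:x0+90],None,fx=s,fy=s,interpolation=cv2.INTER_CUBIC)
    for p,col in pts:
        q=((proj("scene",p)-c+.5)*s).astype(int); cv2.circle(o,tuple(q),3,col,-1)
    return o
t1=np.array([.6387,-.2286,.231]);t2=np.array([.6385,-.2321,.1299])
e=np.array([0.098,-.995,0])
A=mk(a,(375,130),t1,4.4,[(t1,(0,0,255)),(t1-[0,0,.014],(0,255,0)),(t1-[0,0,.014]+.044*e,(0,255,255)),(t1-[0,0,.014]-.044*e,(0,255,255))])
B=mk(b,(370,180),t2,4.4,[(t2,(0,0,255)),(t2-[0,0,.014],(0,255,0))])
cv2.imwrite("pics/v4.png",np.hstack([A,B]))
```

```text
(no output)
```

View pics/v4.png

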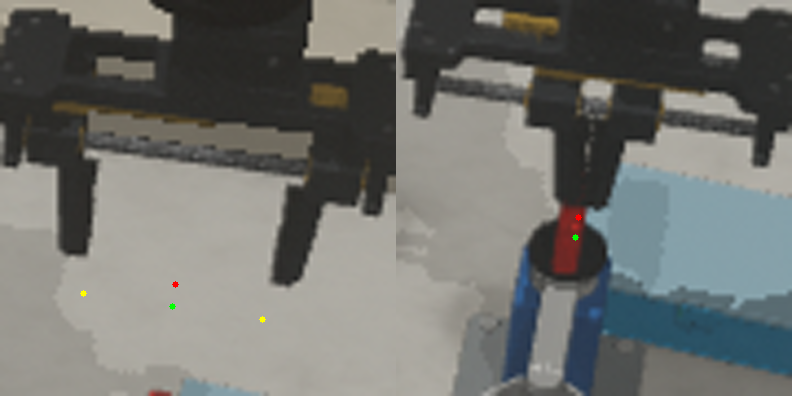

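Run:
```python
from h import *
print(r.tcp_to_tips,[a for a in dir(r) if a[0]!='_'],[a for a in dir(viewer) if a[0]!='_'])
s=r.get_state();print(s["tool_pos"],s["clock"])
b=cv2.imread("pics/top2.png");a=cv2.imread("pics/top1.png")
o=[]
for im,t in((a,(.6387,-.2286,.231)),(b,(.6385,-.2321,.1299))):
    c=cv2.resize(im[140:240,330:430],None,fx=4,fy=4,interpolation=cv2.INTER_CUBIC)
    for z in(0,.014,-.045):
        q=((proj("top",np.array(t)-[0,0,z])-[330,140]+.5)*4).astype(int);cv2.circle(c,tuple(q),3,(0,0,255) if z==0 else (0,255,0),-1)
    o.append(c)
cv2.imwrite("pics/v5.png",np.hstack(o))
```

```text
0.014 ['Unreachable', 'finish_job', 'get_state', 'tcp_to_tips'] ['camera_params', 'outline_of', 'snapshot']
[ 0.63854241 -0.23213362  0.12988167] 5.4
```

View pics/v5.png

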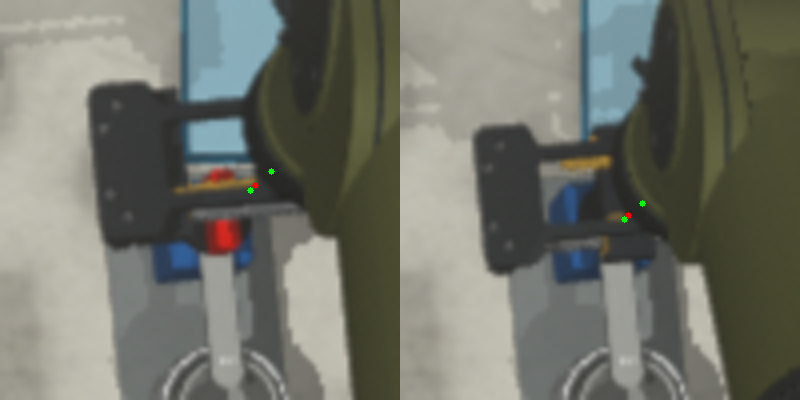

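Run:
```python
from h import *
for t in((.6387,-.2286,.231),(.6385,-.2321,.1299)):
  for dz in(.04,.07,.1):
    p=np.array(t)+[-.0093,.093,dz]; print(dz,(proj("top",p)-[330,140])*4,(proj("scene",p)-([375,130] if t[2]>.2 else [370,180]))*4.4)
```

```text
0.04 [ 73.85780378 189.05487902] [-11.71989516 190.43406961]
0.07 [ 79.90094952 179.05078582] [ -8.03153409 139.47526696]
0.1 [ 86.32661366 168.41345458] [-4.20269701 86.57563209]
0.04 [ 62.56256223 219.19829252] [  5.32553842 130.86527616]
0.07 [ 67.72499895 210.97034295] [ 8.71079533 85.7123902 ]
0.1 [ 73.18268826 202.27181648] [12.21730058 38.94228218]
```

The jaws shut completely, and the tips appear about 20 mm higher in the picture than the reported TCP implies. I'll feel downwards gently with the shut fingers to find where contact really is.

```bash
python3 -m inch '[[1,[0,0,0.2],0],[1,[0,0,0.2],0]]'; python3 -m inch '[[1,[0,0,0.2],0],[1,[0,0,0.2],0]]';python3 -m inch '[[1,[0,0,-2],0],[1,[0,0,-2],0],[1,[0,0,-2],0]]'
python3 - <<'E'
from h import *
s=r.get_state();print(s)
a=snap("scene","scene3");crop(a,(412,225),45,45,6,"v6")
E
```

```text
clock: 5.6
tool_pos: [0.6383, -0.2321, 0.1276]
eef_rot: [-0.047, 0.999, 0.0, -0.0]
contact_force: [-0.1, 0.0, 0.1]
opening: 0.005
clock: 5.8
tool_pos: [0.6383, -0.232, 0.1255]
eef_rot: [-0.047, 0.999, 0.0, -0.0]
contact_force: [-0.2, -0.2, 0.4]
opening: 0.008
clock: 6.1
tool_pos: [0.6388, -0.2322, 0.146]
eef_rot: [-0.047, 0.999, -0.0, 0.0]
contact_force: [0.3, -0.7, -1.0]
opening: 0.004
{'clock': 6.1, 'q': array([ 0.45351291,  0.86196396, -0.34445885,  1.44731165,  0.33626895,
        0.88969756,  1.67229741]), 'qd': array([-0.0002729 ,  0.01562472,  0.0034941 ,  0.01846165, -0.00058955,
        0.00310223,  0.00167756]), 'joint_torque': array([-1.75434054e-02, -5.98655176e+01, -3.71694513e+00, -1.48886123e+01,
        2.54950899e-02,  5.79660048e-02,  5.19924171e-03]), 'tool_pos': array([ 0.63883391, -0.23217118,  0.14604106]), 'eef_rot': array([-4.68779680e-02,  9.98900506e-01, -1.29418934e-04,  4.66782745e-04]), 'contact_force': array([ 0.28095413, -0.65139302, -0.97192536]), 'moment': array([0.03985744, 0.02393063, 0.03151785]), 'opening': 0.004026197141583002}
```

View pics/v6.png

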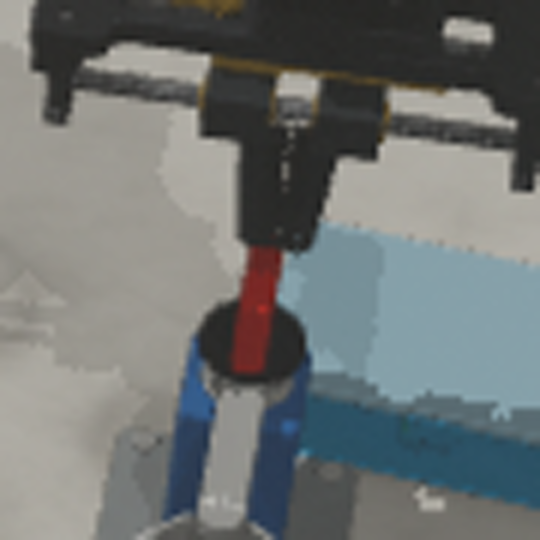

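Run:
```python
from h import *
print(atz("scene",414.5,221,.132)); 
# pic1 tips mid (182,268) in crop 4.4 from (375,130), z .217
print(atz("scene",375+182/4.4,130+268/4.4,.217), "cmd .6387,-.2286")
print(atz("scene",370+190/4.4+0,180+207/4.4,.116),"cmd .6385,-.2321")
a=cv2.imread("pics/top0.png")
```

```text
[ 0.66498265 -0.23454958  0.132     ]
[ 0.66789948 -0.22838351  0.217     ] cmd .6387,-.2286
[ 0.66143736 -0.23401978  0.116     ] cmd .6385,-.2321
```

Run:
```python
from h import *
a=cv2.imread("pics/scene0.png");b=cv2.imread("pics/scene2.png");c=cv2.imread("pics/scene3.png")
o=[]
for im in(a,b,c):
    z=cv2.resize(im[190:255,385:430],None,fx=6,fy=6,interpolation=cv2.INTER_CUBIC)
    for p in((.661,-.227,.142),(.6173,-.2314,.142),(.6173,-.2314,.108)):
        q=((proj("scene",p)-[385,190]+.5)*6).astype(int);cv2.circle(z,tuple(q),2,(0,255,0),-1)
    o.append(z)
cv2.imwrite("pics/v7.png",np.hstack(o))
```

```text
(no output)
```

View pics/v7.png

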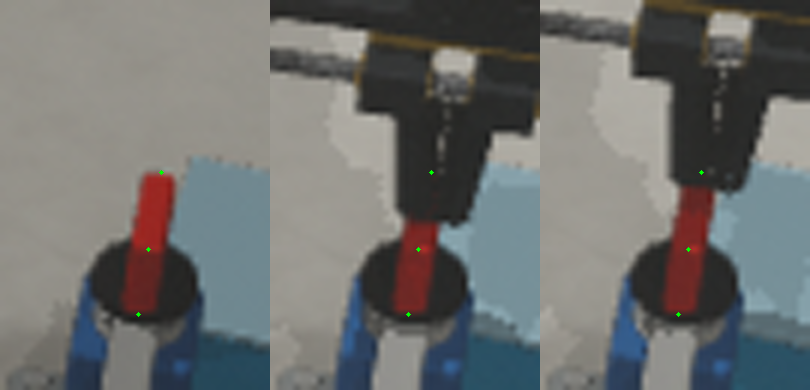

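Run:
```python
from h import *
for z in(.142,.146,.15): print(z,atz("scene",385+165/6,190+222/6,z)[:2])
for z in(.158,.162,.166,.17): print(z,atz("scene",385+170/6,190+188/6,z)[:2])
for z in(.24,.25,.26): print(z,atz("scene",375+182/4.4,130+268/4.4,z)[:2])
```

```text
0.142 [ 0.63278634 -0.23557498]
0.146 [ 0.62843117 -0.23604983]
0.15 [ 0.624076   -0.23652468]
0.158 [ 0.63412477 -0.23539   ]
0.162 [ 0.62967827 -0.235875  ]
0.166 [ 0.62523178 -0.23635999]
0.17 [ 0.62078528 -0.23684499]
0.24 [ 0.63933565 -0.23159928]
0.25 [ 0.6269166  -0.23299744]
0.26 [ 0.61449754 -0.2343956 ]
```

The jaws occlude the bar's top face, so they sit above the bar: the tips look about 30 mm higher than reported. I'll confirm by touching the bar's top, which is at 142 mm.

```bash
python3 -m inch '[[1,[0,0,1.9],0],[1,[0,0,2.0],0],[1,[0,0,2.1],0],[1,[0,0,2.1],0]]'; python3 -m inch '[[1,[0,0,0.2],0],[1,[0,0,0.2],0]]'; python3 -m inch '[[1,[0,0,0.2],0],[1,[0,0,0.2],0]]';  python3 -m inch '[[1,[0,0,0.2],0],[1,[0,0,0.2],0]]'
```

```text
clock: 6.55
tool_pos: [0.6385, -0.2321, 0.1248]
eef_rot: [-0.047, 0.999, 0.0, -0.0]
contact_force: [0.2, 0.3, 2.3]
opening: 0.004
clock: 6.75
tool_pos: [0.6386, -0.2321, 0.1246]
eef_rot: [-0.047, 0.999, -0.0, 0.0]
contact_force: [-2.9, 1.0, 12.3]
opening: 0.004
clock: 6.95
tool_pos: [0.6388, -0.2321, 0.1245]
eef_rot: [-0.047, 0.999, -0.0, 0.001]
contact_force: [-7.3, 0.7, 23.0]
opening: 0.007
clock: 7.15
tool_pos: [0.6389, -0.2322, 0.1244]
eef_rot: [-0.047, 0.999, -0.001, 0.001]
contact_force: [-9.2, 2.3, 32.5]
opening: 0.007
```

Contact came at a reported TCP z of 0.1247, with the bar top at 0.142. So the real tips are 17 mm above the reported TCP, a 31 mm bias. I'll back off, open and grip lower.

```bash
python3 -m inch '[[1,[0,0,-3],0],[0.3,[0,0,-6],0],[0,[0,0,-6],0],[0,[0,0,-6],0],[0,[0,0,-6],0],[0,[0,0,-6],0],[0,[0,0,-6],0],[0,[0,0,-6],0],[0,[0,0,-6],0]]'; python3 g.py 0.6385 -0.226 0.097 185.4;  python3 - <<'E'
from h import *
a=snap("scene","scene4");crop(a,(412,215),45,45,6,"v8")
s=r.get_state();t=s["tool_pos"]
print(t, proj("scene",t+[-.009,0,.0173]))
E
```

```text
clock: 8.05
tool_pos: [0.6384, -0.2321, 0.1785]
eef_rot: [-0.047, 0.999, 0.0, -0.0]
contact_force: [-0.5, -1.3, -0.3]
opening: 0.708
now [ 0.6384 -0.2321  0.1785] head -174.6 t 8.05 open 0.708 q7 1.69 tilt 0.03
shift cm [-0.07  0.6   8.15] yaw -0.0
[ 0.63848651 -0.23207544  0.17865272] [413.32792972 209.47151966]
```

View pics/v8.png

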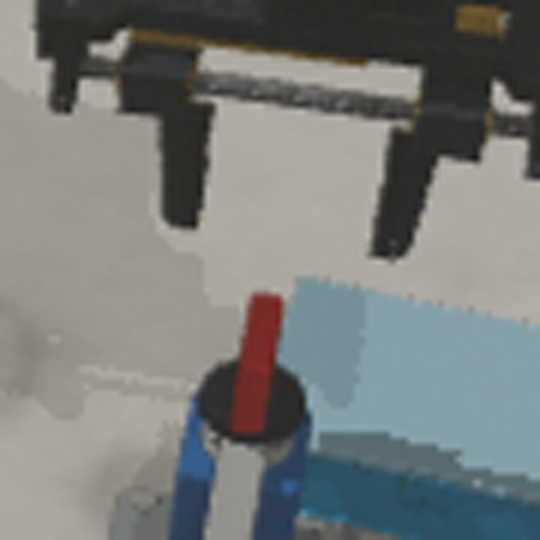

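```bash
python3 -m inch '[[0,[0,0.6,4],0],[0,[0,0.6,7],0],[0,[0,0.6,8],0],[0,[0,0.6,8.1],0],[0,[0,0.6,8.1],0],[1,[0,0.6,8.1],0],[1,[0,0.6,8.1],0],[1,[0,0.6,8.1],0],[1,[0,0.6,8.1],0],[1,[0,0.6,8.1],0],[1,[0,0.6,8.1],0],[1,[0,0.6,8.1],0],[1,[0,0.6,8.1],0],[1,[0,0.6,8.1],0],[1,[0,0.6,8.1],0],[1,[0,0.6,8.1],0]]' 30;  python3 -m inch '[[1,[0,0,0],0],[1,[0,0,0],0]]'
python3 - <<'E'
from h import *
a=snap("scene","scene5");crop(a,(408,235),45,45,6,"v9")
E
```

```text
clock: 9.7
tool_pos: [0.6382, -0.2287, 0.0979]
eef_rot: [-0.046, 0.999, -0.002, 0.0]
contact_force: [1.7, -5.7, -2.4]
opening: 0.143
clock: 9.9
tool_pos: [0.6382, -0.2287, 0.0979]
eef_rot: [-0.046, 0.999, -0.002, 0.0]
contact_force: [3.2, -5.7, -3.5]
opening: 0.147
```

View pics/v9.png

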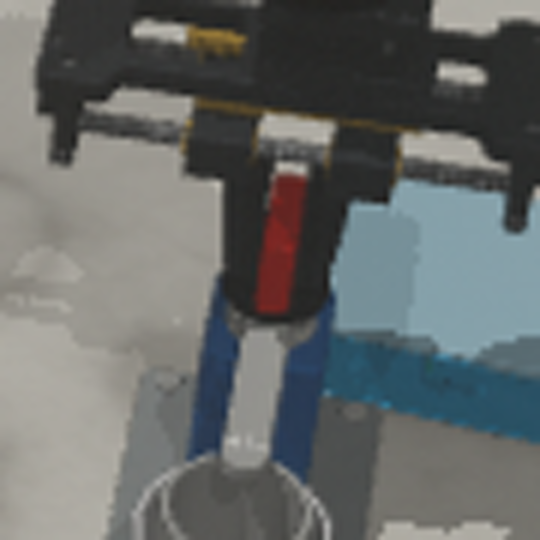

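Gripped: the opening of 0.147 is 12.9 mm, which matches the bar. Now I'll try turning it, clockwise first.

```bash
python3 -m inch '[[1,[0,0,0],3],[1,[0,0,0],6],[1,[0,0,0],9],[1,[0,0,0],11],[1,[0,0,0],11]]' 40; python3 g.py 0.6385 -0.2287 0.097 185.4; python3 -c "
from plant import r;print(r.get_state()['moment'])"
```

```text
clock: 10.45
tool_pos: [0.6382, -0.228, 0.0979]
eef_rot: [0.049, 0.999, -0.002, 0.0]
contact_force: [2.0, -5.5, -3.4]
opening: 0.147
now [ 0.6382 -0.228   0.0979] head 174.4 t 10.45 open 0.147 q7 1.49 tilt 0.19
shift cm [-0.03 -0.07  0.09] yaw -11.0
[-1.27395349 -0.28774837  0.84407287]
```

```bash
python3 - <<'E'
from h import *
a=snap("scene","scene6");crop(a,(408,245),45,45,6,"v10")
E
python3 -m inch '[[1,[0,0,0],-4],[1,[0,0,0],-8],[1,[0,0,0],-11],[1,[0,0,0],-11]]'; python3 -c "
from plant import r;print(r.get_state()['moment'])"
python3 -m inch '[[1,[0,0,0],-4],[1,[0,0,0],-8],[1,[0,0,0],-11],[1,[0,0,0],-11]]'; python3 -c "
from plant import r;print(r.get_state()['moment'])"; python3 g.py 0.6385 -0.2287 0.097 185.4;python3 - <<'E'
from h import *
a=snap("scene","scene7");crop(a,(408,245),45,45,6,"v11")
cv2.imwrite("pics/v12.png",np.hstack([cv2.imread("pics/v10.png")[:,:400],cv2.imread("pics/v11.png")[:,:400]]))
E
```

```text
clock: 10.9
tool_pos: [0.6382, -0.2287, 0.0979]
eef_rot: [-0.046, 0.999, -0.001, 0.0]
contact_force: [2.7, -4.7, -2.7]
opening: 0.146
[-1.18082543 -0.42881797  0.0939232 ]
clock: 11.3
tool_pos: [0.6384, -0.2294, 0.0979]
eef_rot: [-0.142, 0.99, -0.002, 0.0]
contact_force: [2.3, -7.4, -1.8]
opening: 0.148
[-1.34422284 -0.51194303 -0.00239507]
now [ 0.6384 -0.2294  0.0979] head -163.7 t 11.3 open 0.148 q7 1.79 tilt 0.22
shift cm [-0.03  0.07  0.09] yaw 10.9
```

View pics/v12.png

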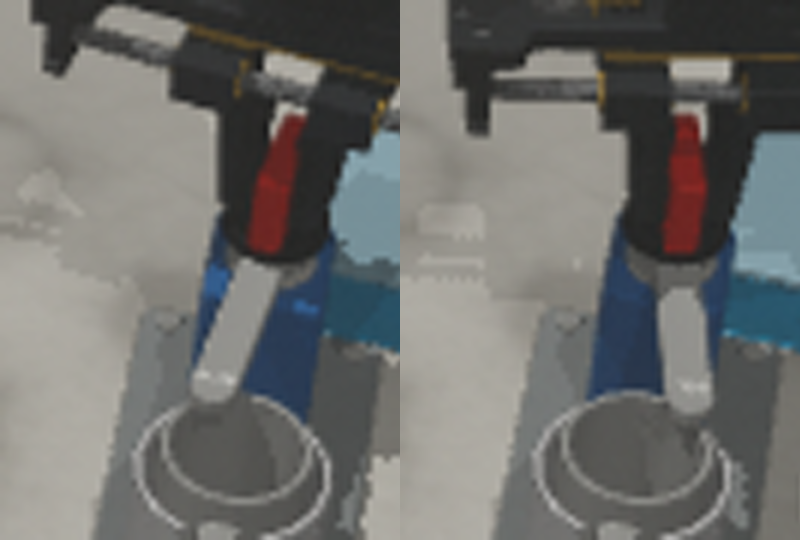

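Clockwise resists (0.84 N m), while counter-clockwise moves freely (about 0) and the finger swings away. I'll wind it counter-clockwise.

```bash
python3 -m inch '[[1,[0,0,0],-6],[1,[0,0,0],-12],[1,[0,0,0],-18],[1,[0,0,0],-24],[1,[0,0,0],-30],[1,[0,0,0],-36],[1,[0,0,0],-36]]'; python3 -c "
from plant import r;s=r.get_state();print(s['moment'],s['q'])"; python3 g.py 0.6385 -0.2287 0.097 185.4
```

```text
clock: 12.05
tool_pos: [0.6397, -0.2314, 0.0979]
eef_rot: [-0.441, 0.898, -0.004, 0.001]
contact_force: [6.2, -9.5, -5.3]
opening: 0.14
[-1.93937859 -1.17730803  0.04780697] [ 0.54273497  0.95115257 -0.53611467  1.47536788  0.58123221  0.87126783
  2.2960094 ]
now [ 0.6397 -0.2314  0.0979] head -127.7 t 12.05 open 0.14 q7 2.3 tilt 0.42
shift cm [-0.14  0.26  0.09] yaw 46.9
```

```bash
python3 -m inch '[[1,[0.2,-0.2,0],-6],[1,[0.2,-0.2,0],-12],[1,[0.2,-0.2,0],-18],[1,[0.2,-0.2,0],-18]]'; python3 -c "
from plant import r;s=r.get_state();print(s['moment'],s['q'])"; python3 g.py 0.6385 -0.2287 0.097 185.4
```

```text
clock: 12.45
tool_pos: [0.6408, -0.232, 0.0979]
eef_rot: [-0.576, 0.817, -0.003, 0.001]
contact_force: [6.7, -6.8, -5.8]
opening: 0.144
[-1.32346226 -1.37242819 -0.02696834] [ 0.58091237  0.96978727 -0.61707703  1.46888468  0.65282764  0.90808502
  2.56149683]
now [ 0.6408 -0.232   0.0979] head -109.6 t 12.45 open 0.144 q7 2.56 tilt 0.35
shift cm [-0.24  0.32  0.09] yaw 65.0
```

```bash
python3 -m inch '[[0,[0,0,0],0],[0,[0,0,0],0],[0,[-0.1,-0.2,0],0],[0,[-0.1,-0.2,0],0],[0,[-0.1,-0.2,0],0],[0,[-0.1,-0.2,0],8],[0,[-0.1,-0.2,0],16],[0,[-0.1,-0.2,0],24],[0,[-0.1,-0.2,0],32],[0,[-0.1,-0.2,0],40],[0,[-0.1,-0.2,0],48],[0,[-0.1,-0.2,0],56],[0,[-0.1,-0.2,0],64],[0,[-0.1,-0.2,0],72],[0,[-0.1,-0.2,0],80],[0,[-0.1,-0.2,0],88],[0,[-0.1,-0.2,0],96],[0,[-0.1,-0.2,0],104],[0,[-0.1,-0.2,0],112],[0,[-0.1,-0.2,0],120]]'; python3 -c "
from plant import r;s=r.get_state();print(s['moment'],s['q'])"; python3 g.py 0.641 -0.2285 0.097 70.4
python3 - <<'E'
from h import *
a=snap("scene","scene8");crop(a,(408,245),45,45,6,"v13")
E
```

```text
clock: 14.45
tool_pos: [0.6405, -0.2281, 0.0979]
eef_rot: [0.422, 0.907, 0.0, -0.0]
contact_force: [-0.6, -0.1, 0.1]
opening: 1.0
[-0.11493067  0.04770825 -0.06241426] [ 0.31229564  0.906174   -0.07423748  1.48330398  0.08421258  0.75552171
  0.90440928]
now [ 0.6405 -0.2281  0.0979] head 130.1 t 14.45 open 1.0 q7 0.9 tilt 0.04
shift cm [-0.06  0.01  0.09] yaw 59.7
```

View pics/v13.png

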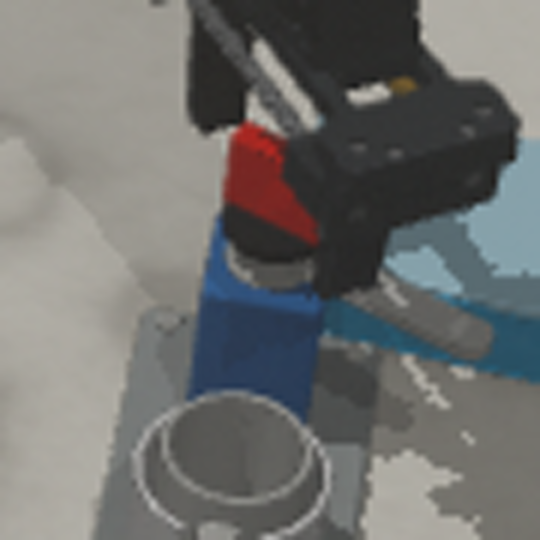

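```bash
python3 -m inch '[[0,[0,0,0.1],8],[0,[0,0,0.1],16],[0,[0,0,0.1],24],[0,[0,0,0.1],32],[0,[0,0,0.1],40],[0,[0,0,0.1],48],[0,[0,0,0.1],56],[0,[0,0,0.1],60],[0,[0,0,0.1],60],[1,[0,0,0.1],60],[1,[0,0,0.1],60],[1,[0,0,0.1],60],[1,[0,0,0.1],60],[1,[0,0,0.1],60],[1,[0,0,0.1],60],[1,[0,0,0.1],60],[1,[0,0,0.1],60],[1,[0,0,0.1],60],[1,[0,0,0.1],60],[1,[0,0,0.1],60]]'; python3 -m inch '[[1,[0,0,0],0],[1,[0,0,0],-5],[1,[0,0,0],-10],[1,[0,0,0],-15],[1,[0,0,0],-18],[1,[0,0,0],-20],[1,[0,0,0],-20]]'; python3 -c "
from plant import r;s=r.get_state();print(s['moment'],s['q'])"; python3 g.py 0.641 -0.2285 0.097 70.4
```

```text
clock: 16.5
tool_pos: [0.6419, -0.2291, 0.097]
eef_rot: [0.817, 0.576, 0.001, 0.001]
contact_force: [4.3, -2.7, -3.0]
opening: 0.146
clock: 17.2
tool_pos: [0.6421, -0.2291, 0.0971]
eef_rot: [0.706, 0.708, 0.001, 0.001]
contact_force: [5.6, -1.2, -4.5]
opening: 0.149
[-0.38163798 -1.05377632 -0.9261975 ] [ 0.21793232  0.91325702  0.11446132  1.48784301 -0.1350663   0.74487898
  0.39127187]
now [ 0.6421 -0.2291  0.0971] head 90.2 t 17.2 open 0.149 q7 0.39 tilt 0.2
shift cm [ 0.06 -0.11  0.01] yaw 19.8
```

The knob is against its stop: the moment is −0.93 N m after about 80° of turning. I'll release, rise and head for the handle.

```bash
python3 -m inch '[[0,[0,0,0],0],[0,[0,0,0],0],[0,[0,0,0],0],[0,[0,0,0],0],[0,[0,0,-4],0],[0,[0,0,-8],0],[0,[0,0,-12],-8],[0,[0,0,-12],-16],[0,[0,0,-12],-24],[0,[0,0,-12],-32],[0,[0,0,-12],-40],[0,[0,0,-12],-48],[0,[0,0,-12],-56],[0,[0,0,-12],-64],[0,[0,0,-12],-72],[0,[0,0,-12],-80],[0,[0,0,-12],-88],[0,[0,0,-12],-95],[0,[0,0,-12],-95]]'; python3 g.py 0.4788 -0.2445 0.15 185.4
python3 - <<'E'
from h import *
a=snap("scene","scene9");crop(a,(408,270),60,60,5,"v14");print(r.get_state()["q"])
E
```

```text
clock: 19.1
tool_pos: [0.6401, -0.2288, 0.2167]
eef_rot: [-0.047, 0.999, 0.0, -0.0]
contact_force: [-0.1, 0.1, -1.0]
opening: 1.0
now [ 0.6401 -0.2288  0.2167] head -174.6 t 19.1 open 1.0 q7 1.72 tilt 0.05
shift cm [16.2  -0.05  6.68] yaw -0.0
[ 0.43689027  0.78253477 -0.32526221  1.37978061  0.2667903   1.0230888
  1.72257025]
```

View pics/v14.png

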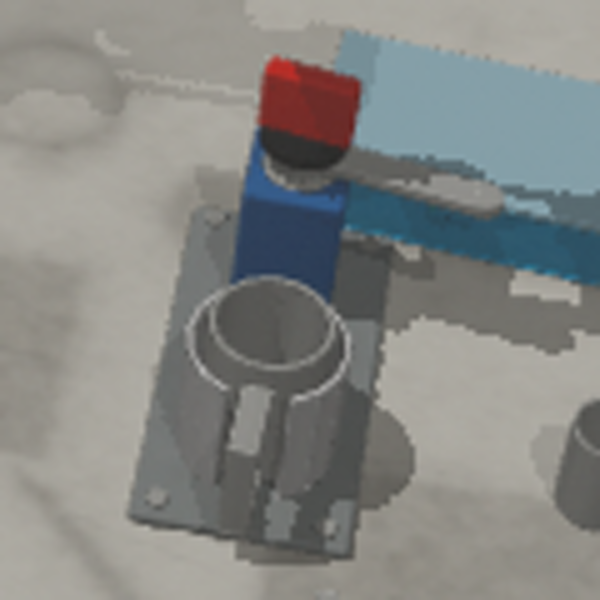

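```bash
python3 -m inch '[[0,[5,0,0],0],[0,[10,0,1],0],[0,[15,0,5],0],[0,[16.2,0,6.7],0],[0,[16.2,0,10],0],[0,[16.2,0,10],0],[0,[16.2,0,10],0]]'; python3 g.py 0.4788 -0.2445 0.028 185.4
python3 - <<'E'
from h import *
a=snap("scene","scene10");t=r.get_state()["tool_pos"]
o=cv2.resize(a[210:340,330:480],None,fx=4,fy=4,interpolation=cv2.INTER_CUBIC)
def dot(p,c):
    q=((proj("scene",p)-[330,210]+.5)*4).astype(int);cv2.circle(o,tuple(q),3,c,-1)
dot(t+[-.009,0,.017],(0,0,255)); dot((.4733,-.245,.0765),(0,255,0)); dot((.4703,-.245,.0765),(0,255,0))
b=snap("top","top10");b=cv2.resize(b[190:310,330:450],None,fx=4,fy=4,interpolation=cv2.INTER_CUBIC)[:480]
cv2.imwrite("pics/v15.png",o);cv2.imwrite("pics/v16.png",b)
E
```

```text
clock: 19.85
tool_pos: [0.48, -0.2436, 0.1173]
eef_rot: [-0.046, 0.999, 0.0, 0.0]
contact_force: [0.2, 0.8, 0.1]
opening: 0.999
now [ 0.48   -0.2436  0.1173] head -174.7 t 19.85 open 0.999 q7 1.69 tilt 0.01
shift cm [ 0.13 -0.08  8.93] yaw -0.1
```

View pics/v15.png

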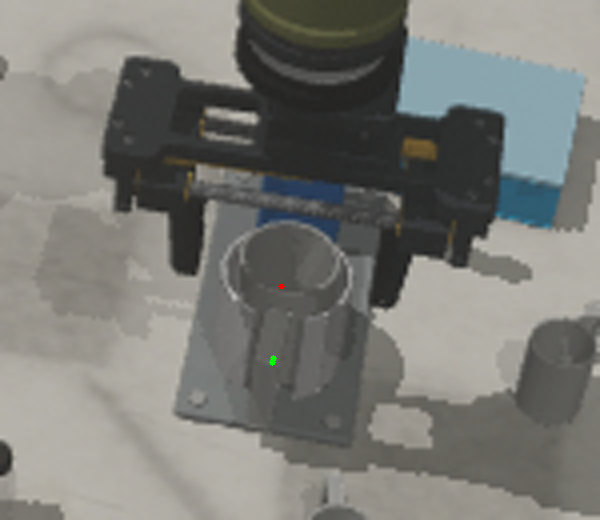

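View pics/v16.png

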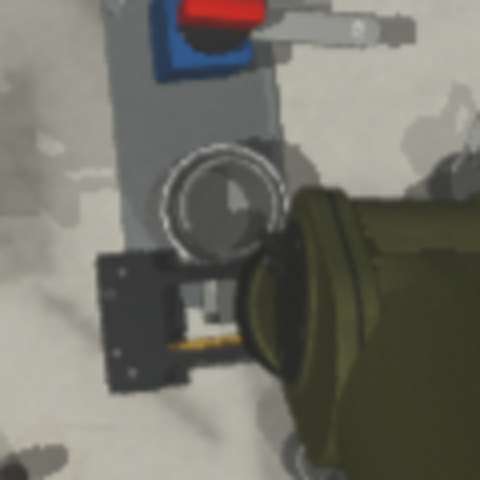

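Tip model confirmed: predicted mid (281,286), seen (284,288). I'll descend on the handle and close.

```bash
python3 -c "
from h import *
print(atz('top',383,270,.0765),atz('top',385.5,270,.0765))"
python3 -m inch '[[0,[0.1,-0.1,4],0],[0,[0.1,-0.1,7],0],[0,[0.1,-0.1,8.5],0],[0,[0.1,-0.1,8.9],0],[0,[0.1,-0.1,8.9],0],[1,[0.1,-0.1,8.9],0],[1,[0.1,-0.1,8.9],0],[1,[0.1,-0.1,8.9],0],[1,[0.1,-0.1,8.9],0],[1,[0.1,-0.1,8.9],0],[1,[0.1,-0.1,8.9],0],[1,[0.1,-0.1,8.9],0],[1,[0.1,-0.1,8.9],0],[1,[0.1,-0.1,8.9],0],[1,[0.1,-0.1,8.9],0],[1,[0.1,-0.1,8.9],0],[1,[0.1,-0.1,8.9],0]]' 60; python3 g.py 0.4788 -0.2445 0.15 185.4
python3 - <<'E'
from h import *
a=snap("scene","scene11");crop(a,(403,275),60,60,5,"v17")
E
```

```text
[ 0.47168718 -0.23164287  0.0765    ] [ 0.47169436 -0.23732081  0.0765    ]
clock: 21.65
tool_pos: [0.4783, -0.2449, 0.0279]
eef_rot: [-0.047, 0.999, 0.0, -0.0]
contact_force: [-0.4, -0.1, 0.2]
opening: 0.148
now [ 0.4783 -0.2449  0.0279] head -174.6 t 21.65 open 0.148 q7 1.63 tilt 0.01
shift cm [ -0.05   0.03 -12.21] yaw -0.0
```

View pics/v17.png

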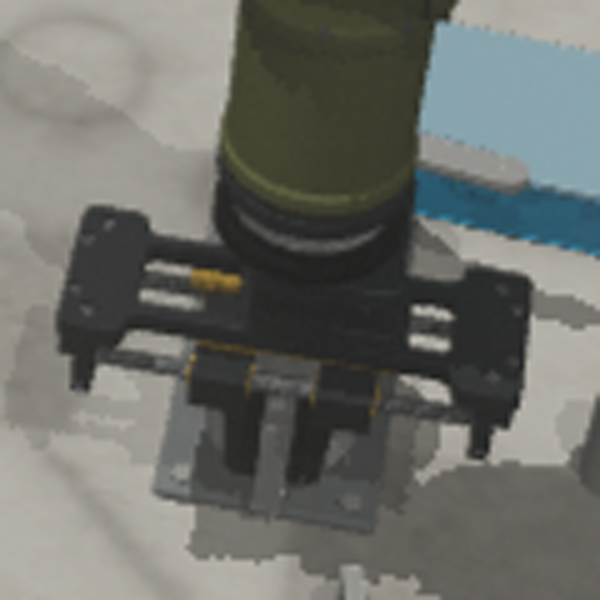

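```bash
python3 -m inch '[[1,[0,0,0],0],[1,[0,0,0],0],[1,[0,0,-1],0],[1,[0,0,-2],0],[1,[0,0,-3],0],[1,[0,0,-3],0]]'
python3 - <<'E'
from h import *
a=snap("scene","scene12");crop(a,(403,265),60,60,5,"v18")
print(r.get_state()["moment"])
E
```

```text
clock: 22.3
tool_pos: [0.4795, -0.2455, 0.0597]
eef_rot: [-0.047, 0.999, -0.001, 0.002]
contact_force: [0.5, 0.9, -2.0]
opening: 0.144
[-0.01966267  0.08901113  0.07410172]
```

View pics/v18.png

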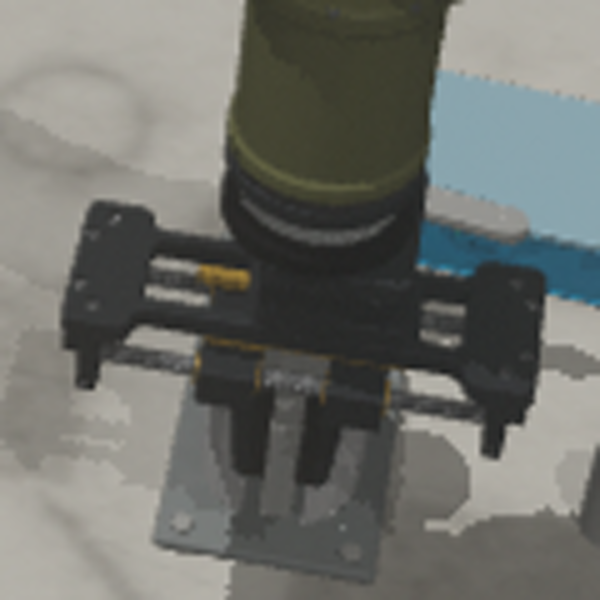

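Force −2 N and moment 0.09 N m: the beaker is being carried. I'll lift it fully clear.

```bash
python3 -m inch '[[1,[0,0,-1.5],0],[1,[0,0,-3],0],[1,[0,0,-5],0],[1,[0,0,-8],0],[1,[0,0,-10],0],[1,[0,0,-10],0],[1,[0,0,-10],0]]'
python3 - <<'E'
from h import *
a=snap("scene","scene13");crop(a,(403,230),75,75,5,"v19")
o=viewer.outline_of("scene","beaker");print([(round(x["p"],2),x["bbox"]) for x in o])
E
python3 g.py 0.4400 0.05 0.16 185.4
```

```text
clock: 23.05
tool_pos: [0.478, -0.245, 0.1575]
eef_rot: [-0.047, 0.999, 0.0, -0.0]
contact_force: [-0.3, 0.5, -1.6]
opening: 0.145
[(0.73, [457.4, 285.0, 26.1, 29.1]), (0.65, [402.3, 329.8, 21.9, 35.6]), (0.58, [397.6, 241.0, 15.4, 38.3])]
now [ 0.4774 -0.2447  0.1566] head -174.6 t 23.15 open 0.145 q7 1.72 tilt 0.15
shift cm [ 0.96 29.69 -0.3 ] yaw -0.0
```

View pics/v19.png

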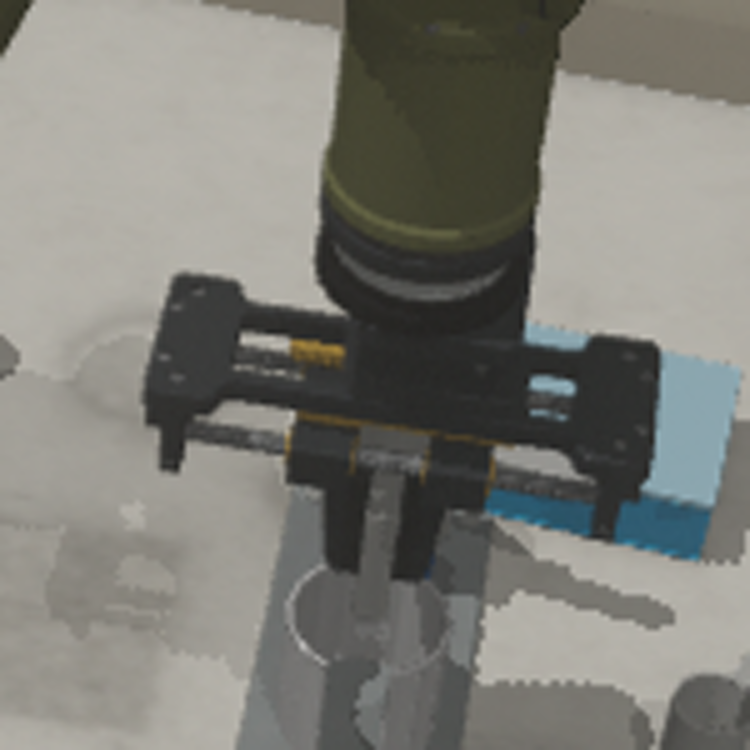

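```bash
python3 -m inch '[[1,[0.1,3,0],0],[1,[0.2,7,0],0],[1,[0.3,12,0],0],[1,[0.3,17,0],0],[1,[0.3,22,0],0],[1,[0.3,26,0],0],[1,[0.3,29,0],0],[1,[0.3,29.8,0],0],[1,[0.3,29.8,0],0],[1,[0.3,29.8,0],0],[1,[0.3,29.8,2],0],[1,[0.3,29.8,5],0],[1,[0.3,29.8,8],0],[1,[0.3,29.8,10],0],[1,[0.3,29.8,11],0],[1,[0.3,29.8,11],0]]'; python3 g.py 0.4470 0.052 0.024 185.4
python3 - <<'E'
from h import *
a=snap("scene","scene14");crop(a,(275,265),75,75,5,"v20")
b=snap("top","top14");crop(b,(258,250),60,60,5,"v21")
E
```

```text
clock: 24.75
tool_pos: [0.447, 0.0499, 0.0469]
eef_rot: [-0.046, 0.999, -0.001, -0.001]
contact_force: [0.3, -0.1, -1.2]
opening: 0.145
now [0.447  0.0499 0.0469] head -174.7 t 24.75 open 0.145 q7 1.08 tilt 0.14
shift cm [-0.02  0.21  2.29] yaw -0.1
```

View pics/v20.png

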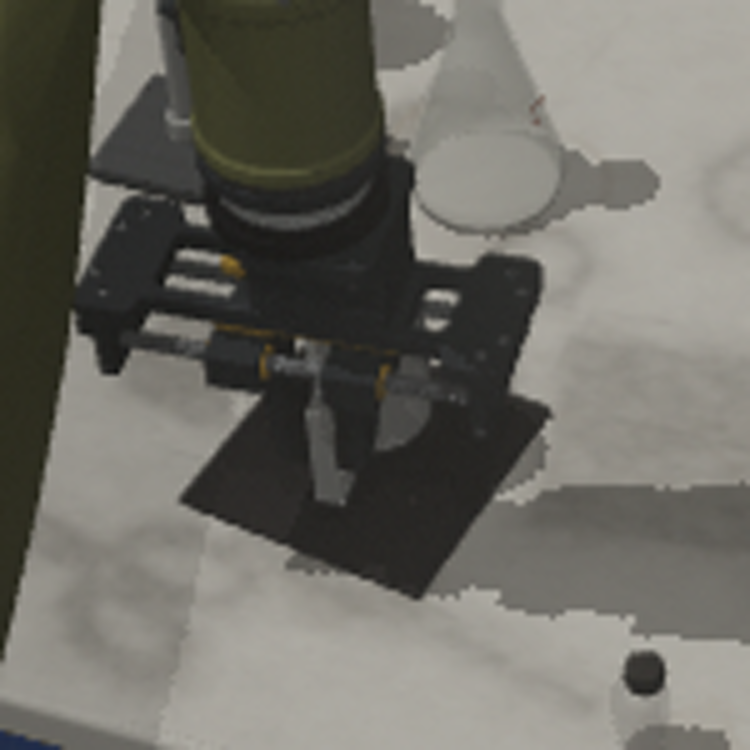

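View pics/v21.png

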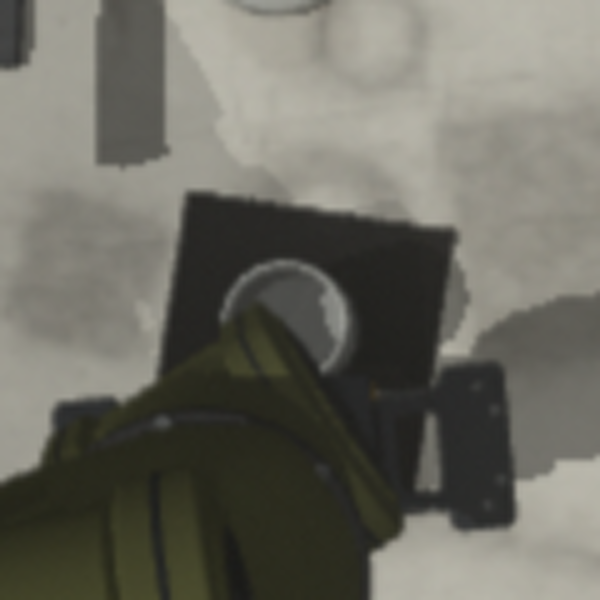

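```bash
python3 -m inch '[[1,[0,0.1,0.8],0],[1,[0,0.1,1.5],0],[1,[0,0.1,2.0],0],[1,[0,0.1,2.2],0],[1,[0,0.1,2.2],0],[1,[0,0.1,2.2],0]]';python3 -m inch '[[1,[0,0,0.1],0],[1,[0,0,0.1],0]]'
```

```text
clock: 25.45
tool_pos: [0.4474, 0.0525, 0.0259]
eef_rot: [-0.047, 0.999, 0.0, -0.0]
contact_force: [0.0, -0.8, -1.4]
opening: 0.145
clock: 25.65
tool_pos: [0.4475, 0.0525, 0.025]
eef_rot: [-0.047, 0.999, 0.0, 0.0]
contact_force: [-0.1, -0.2, -0.8]
opening: 0.148
```

```bash
python3 -m inch '[[1,[0,0,0.1],0],[1,[0,0,0.1],0]]';python3 -m inch '[[1,[0,0,0.1],0],[1,[0,0,0.1],0]]'
```

```text
clock: 25.85
tool_pos: [0.4474, 0.0525, 0.0239]
eef_rot: [-0.047, 0.999, 0.0, 0.0]
contact_force: [0.2, -0.3, -1.0]
opening: 0.143
clock: 26.05
tool_pos: [0.4468, 0.0524, 0.0232]
eef_rot: [-0.047, 0.999, -0.0, -0.0]
contact_force: [-1.7, 0.0, 5.8]
opening: 0.146
```

Contact at 0.0235, as expected. I'll release, rise and look.

```bash
python3 -m inch '[[0.9,[0,0,0],0],[0.8,[0,0,0],0],[0,[0,0,0],0],[0,[0,0,0],0],[0,[0,0,0],0],[0,[0,0,0],0],[0,[0,0,-3],0],[0,[0,0,-7],0],[0,[0,0,-11],0],[0,[0,0,-15],0],[0,[0,0,-17],0],[0,[7,0,-17],0],[0,[7,0,-17],0]]'
python3 - <<'E'
from h import *
a=snap("scene","scene15");crop(a,(275,265),75,75,5,"v22")
for x in viewer.outline_of("scene","beaker"): print(round(x["p"],2),x["bbox"])
b=snap("top","top15");crop(b,(258,250),60,60,5,"v23")
for x in viewer.outline_of("top","beaker"): print(round(x["p"],2),x["bbox"])
E
```

```text
clock: 27.35
tool_pos: [0.374, 0.0448, 0.1934]
eef_rot: [-0.047, 0.999, -0.001, -0.001]
contact_force: [-0.4, -0.7, -0.1]
opening: 1.0
0.97 [402.6, 327.5, 23.3, 38.3]
0.55 [261.3, 250.3, 22.1, 46.7]
0.9 [398.7, 284.5, 23.2, 31.7]
0.85 [440.5, 216.2, 17.6, 27.1]
0.66 [241.8, 244.8, 30.9, 42.5]
```

View pics/v22.png

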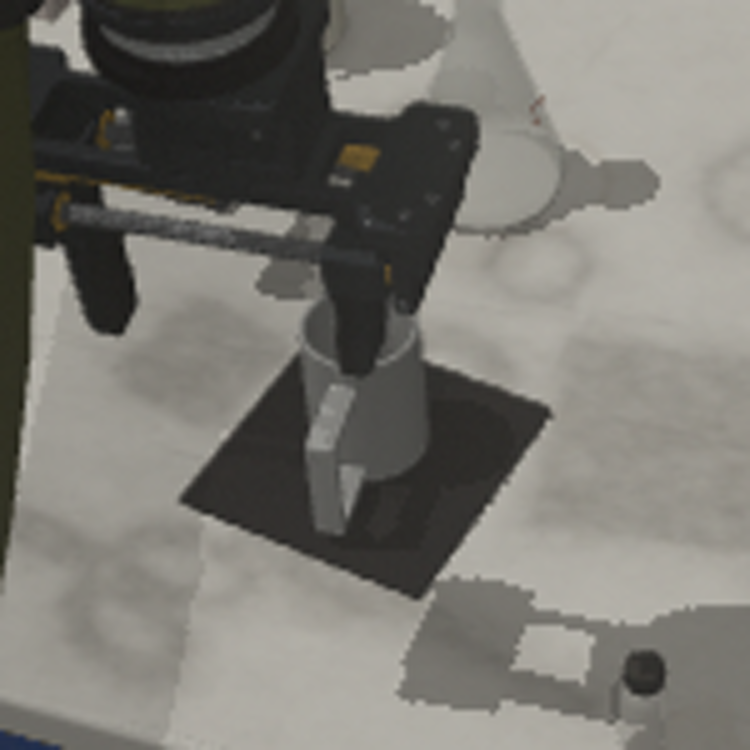

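View pics/v23.png

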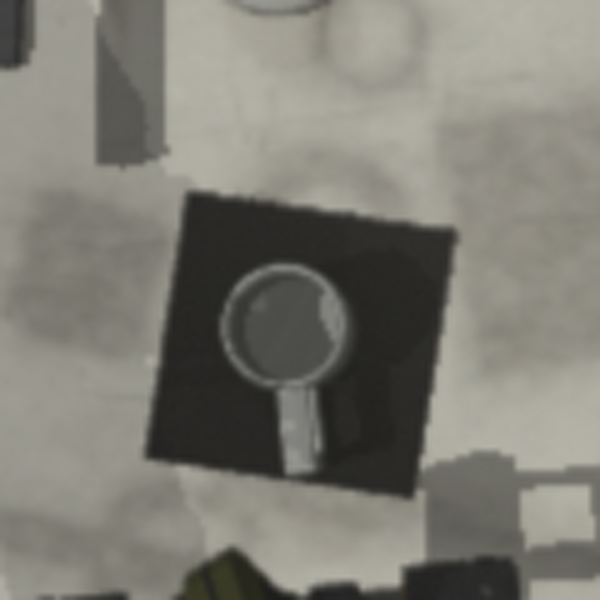

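```bash
python3 - <<'E'
from h import *
c=atz("top",255.4,255.4,.084);e=atz("top",258.6,284.4,.0725);d=c-e
print(c,e,np.linalg.norm(d[:2]),np.degrees(np.arctan2(d[1],d[0])))
E
python3 g.py 0.505 0.058 0.19 185.4
```

```text
[0.50390983 0.05572365 0.084     ] [0.43898613 0.04898057 0.0725    ] 0.06527294014986937 5.92957112938769
now [0.3784 0.0461 0.1931] head -174.6 t 27.55 open 0.998 q7 1.1 tilt 0.08
shift cm [-12.71  -0.     0.33] yaw -0.0
```

```bash
python3 -m inch '[[0,[-5,0,0],0],[0,[-10,0,0],0],[0,[-12.7,0.1,0],0],[0,[-12.7,0.1,0],0],[0,[-12.7,0.1,4],0],[0,[-12.7,0.1,6],0],[0,[-12.7,0.1,6],0]]'; python3 g.py 0.5045 0.057 0.033 185.4;  python3 - <<'E'
from h import *
a=snap("scene","scene16");o=cv2.resize(a[190:330,200:350],None,fx=4,fy=4,interpolation=cv2.INTER_CUBIC)
t=r.get_state()["tool_pos"]
for p in(t+[-.009,0,.0173],(.5045,.057,.084)):
    q=((proj("scene",p)-[200,190]+.5)*4).astype(int);cv2.circle(o,tuple(q),3,(0,0,255),-1)
cv2.imwrite("pics/v24.png",o)
E
```

```text
clock: 28.25
tool_pos: [0.5021, 0.0584, 0.1305]
eef_rot: [-0.047, 0.999, -0.0, -0.003]
contact_force: [-0.6, -0.8, -0.1]
opening: 1.003
now [0.5021 0.0584 0.1305] head -174.6 t 28.25 open 1.003 q7 1.13 tilt 0.33
shift cm [-0.29 -0.16  9.74] yaw -0.0
```

View pics/v24.png

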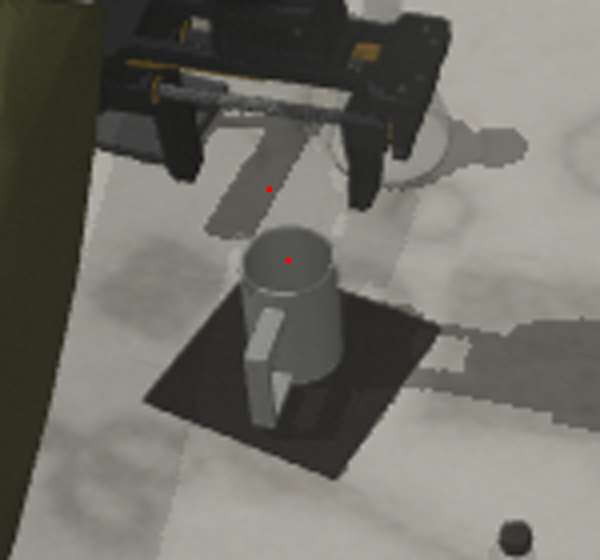

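```bash
python3 -m inch '[[0,[-0.2,-0.1,3],0],[0,[-0.2,-0.1,6],0],[0,[-0.2,-0.1,8],0],[0,[-0.2,-0.1,9.5],0],[0,[-0.2,-0.1,9.7],0],[0,[-0.2,-0.1,9.7],0],[1,[-0.2,-0.1,9.7],0],[1,[-0.2,-0.1,9.7],0],[1,[-0.2,-0.1,9.7],0],[1,[-0.2,-0.1,9.7],0],[1,[-0.2,-0.1,9.7],0],[1,[-0.2,-0.1,9.7],0],[1,[-0.2,-0.1,9.7],0],[1,[-0.2,-0.1,9.7],0]]' 30; python3 -m inch '[[1,[0,0,0],0],[1,[0,0,-1.5],0],[1,[0,0,-3],0],[1,[0,0,-3],0]]';python3 g.py 0.46 0.1855 0.20 90;  python3 - <<'E'
from h import *
print(r.get_state()["moment"])
a=snap("scene","scene17");o=cv2.resize(a[190:330,200:350],None,fx=4,fy=4,interpolation=cv2.INTER_CUBIC);cv2.imwrite("pics/v25.png",o)
E
```

```text
clock: 29.7
tool_pos: [0.5064, 0.0582, 0.0362]
eef_rot: [-0.047, 0.999, 0.0, 0.0]
contact_force: [-0.3, -0.1, 4.9]
opening: 0.633
clock: 30.1
tool_pos: [0.5068, 0.058, 0.0668]
eef_rot: [-0.047, 0.999, 0.0, 0.001]
contact_force: [0.3, 0.1, -2.0]
opening: 0.632
now [0.5068 0.058  0.0668] head -174.6 t 30.1 open 0.632 q7 1.09 tilt 0.11
shift cm [  3.44  13.14 -13.32] yaw 95.4
[ 0.05743216 -0.04863073 -0.04510464]
```

View pics/v25.png

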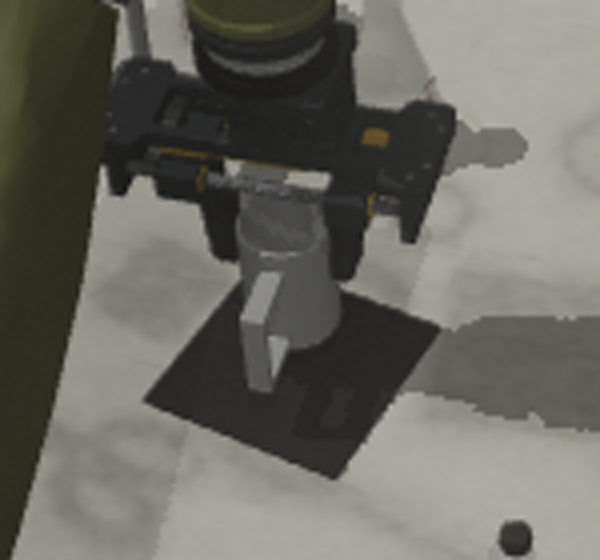

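Gripped from the top: the opening is 55.6 mm and the load −2 N. I'll lift, turn the handle towards +y and stage in front of the peg.

```bash
python3 -m inch '[[1,[0,0,-3],0],[1,[0,0,-7],0],[1,[0,0,-11],0],[1,[0,0,-13.3],8],[1,[0,0,-13.3],16],[1,[0.5,1,-13.3],24],[1,[1,3,-13.3],32],[1,[1.5,4,-13.3],40],[1,[2,5,-13.3],48],[1,[2.5,7,-13.3],56],[1,[3,8,-13.3],64],[1,[3.4,9,-13.3],72],[1,[3.4,10,-13.3],80],[1,[3.4,11,-13.3],88],[1,[3.4,12,-13.3],94.4],[1,[3.4,12.9,-13.3],94.4],[1,[3.4,12.9,-13.3],94.4],[1,[3.4,12.9,-13.3],94.4]]';python3 g.py 0.475 0.1835 0.187 91;  python3 - <<'E'
from h import *
a=snap("scene","scene18");o=cv2.resize(a[100:300,140:340],None,fx=3,fy=3,interpolation=cv2.INTER_CUBIC);cv2.imwrite("pics/v26.png",o)
a=snap("top","top18");o=cv2.resize(a[130:280,130:290],None,fx=4,fy=4,interpolation=cv2.INTER_CUBIC);cv2.imwrite("pics/v27.png",o)
E
```

```text
clock: 31.95
tool_pos: [0.4599, 0.1829, 0.1985]
eef_rot: [0.7, 0.714, -0.001, 0.0]
contact_force: [0.0, 0.3, -1.1]
opening: 0.635
now [0.4599 0.1829 0.1985] head 91.1 t 31.95 open 0.635 q7 -0.24 tilt 0.06
shift cm [0.04 1.51 1.15] yaw 0.1
```

View pics/v26.png

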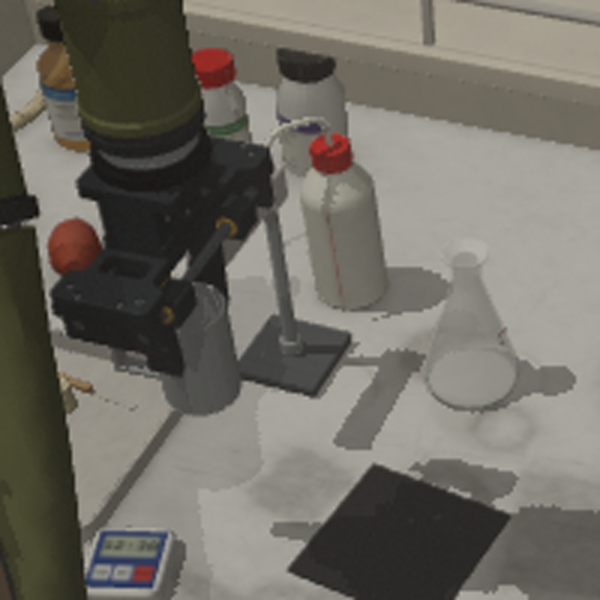

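View pics/v27.png

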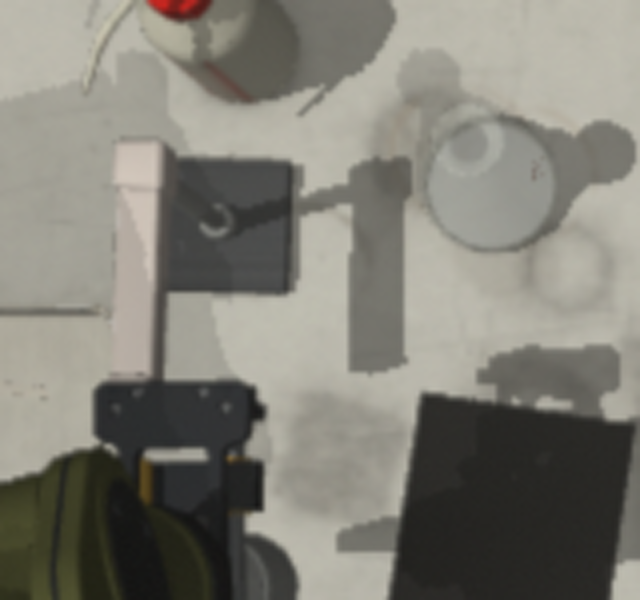

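```bash
cat > ov2.py <<'E'
from wf import *
from scipy.spatial.transform import Rotation as Rr
S=(0.6705,0.2305,0.015)
def beaker_over(tags,off=(0.002,0,-0.0322),yawadd=0):
    s=r.get_state();t=s["tool_pos"];A=Rr.from_quat(s["eef_rot"]).as_matrix();h=np.arctan2(A[1,0],A[0,0])
    b=t+A[:,0]*off[0]+A[:,1]*off[1]; bz=t[2]+off[2]; B=(b[0],b[1],h+np.pi+yawadd)
    o=[]
    for cam,tag,(x0,y0,w,hh,sc) in tags:
        im=cv2.imread(f"pics/{tag}.png");a=cv2.resize(im[y0:y0+hh,x0:x0+w],None,fx=sc,fy=sc,interpolation=cv2.INTER_CUBIC)
        D=lambda pts,c,T=B,z=bz:poly(a,cam,[tf(*T,(p[0],p[1],p[2]+z)) for p in pts],c,sc,(x0,y0))
        D(circ(0,0,.028,0),(0,255,0));D(circ(0,0,.028,.08),(255,255,0))
        for yy in(-.007,.007): D([(-.028,yy,.009),(-.0665,yy,.009),(-.0665,yy,.0685),(-.028,yy,.0685)],(0,0,255));D([(-.028,yy,.014),(-.0605,yy,.014),(-.0605,yy,.0635),(-.028,yy,.0635)],(0,128,255))
        for z in(.177,.203): D(rect(-.0535,0,.107,.022,z),(255,0,255),S,0)
        for z in(.177,.211): D(rect(-.1105,0,.007,.022,z),(255,0,0),S,0)
        o.append(a)
    return o,B,bz
E
python3 - <<'E'
from ov2 import *
o,B,bz=beaker_over([("scene","scene18",(150,120,110,130,5)),("top","top18",(130,150,120,140,4))])
print(B,bz);cv2.imwrite("pics/v28.png",o[0]);cv2.imwrite("pics/v29.png",o[1])
E
```

```text
(np.float64(0.460132894636831), np.float64(0.184379752401021), np.float64(4.729524361448081)) 0.1665686299544022
```

View pics/v28.png

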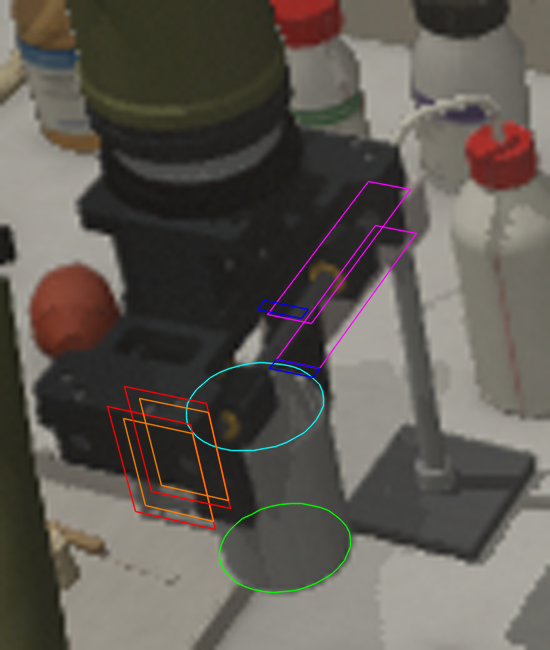

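View pics/v29.png

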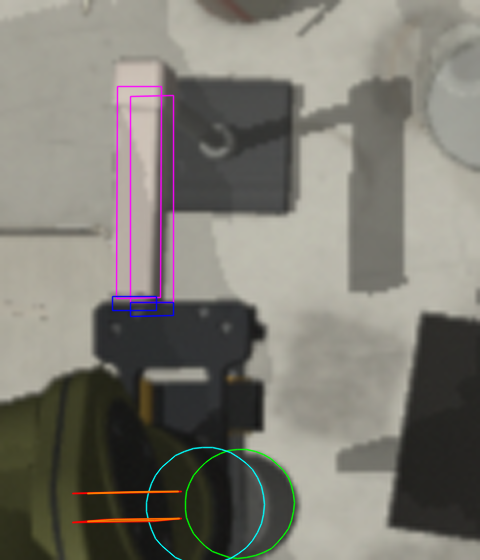

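```bash
sed -i 's/S=(0.668,0.2285,0.0)/S=(0.6705,0.2305,0.015)/' ov.py; python3 ov.py ov3
```

```text
(no output)
```

View pics/ov3_S.png

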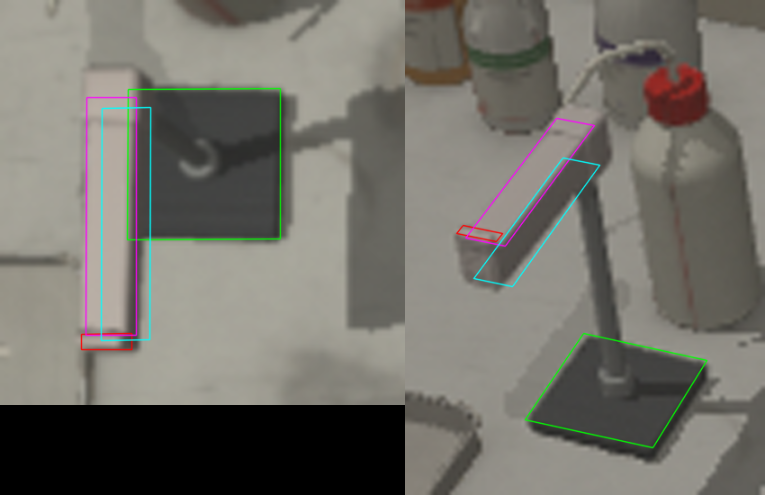

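The model overlay fits the beaker and the peg to within about 2 mm. I'll align and thread the handle over the peg, watching the force.

```bash
python3 -m inch '[[1,[0.1,0.5,1.1],0],[1,[0.1,2,1.1],0],[1,[0.1,4,1.1],0],[1,[0.1,5,1.1],0],[1,[0.1,5,1.1],0],[1,[0.1,5,1.1],0]]';python3 g.py 0.605 0.184 0.187 91;  python3 - <<'E'
from ov2 import *
snap("scene","scene19");snap("top","top19")
o,B,bz=beaker_over([("scene","scene19",(150,120,110,130,5)),("top","top19",(130,130,120,140,4))])
print(B,bz);cv2.imwrite("pics/v30.png",np.hstack([o[0][:560],o[1][:560]]))
E
```

```text
clock: 32.65
tool_pos: [0.5093, 0.1848, 0.1874]
eef_rot: [0.701, 0.713, -0.001, -0.0]
contact_force: [0.4, -1.1, -2.0]
opening: 0.632
now [0.5093 0.1848 0.1874] head 91.0 t 32.65 open 0.632 q7 -0.21 tilt 0.09
shift cm [-0.24  9.56  0.02] yaw -0.0
(np.float64(0.5089726636435505), np.float64(0.18702341559393332), np.float64(4.729762518566833)) 0.15546700481189438
```

View pics/v30.png

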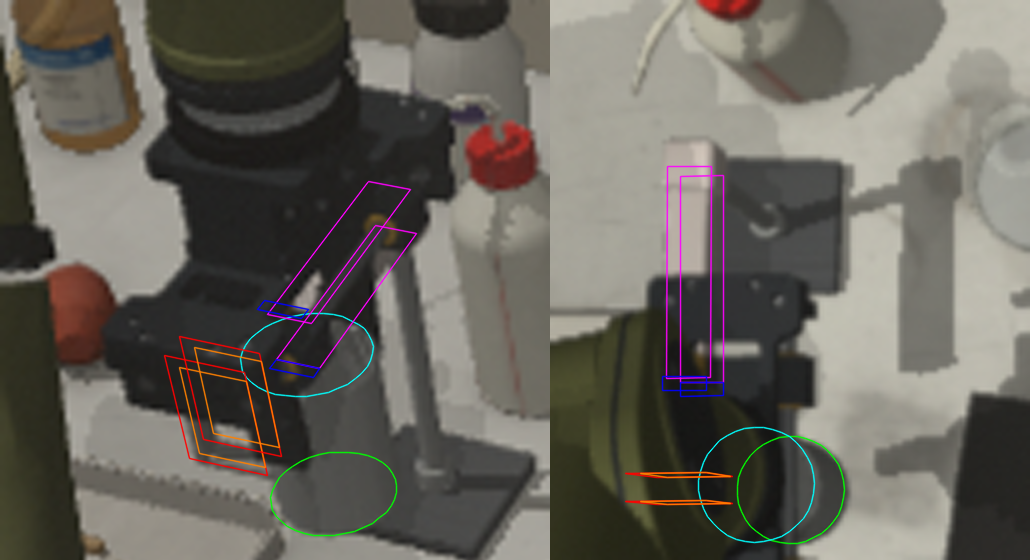

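```bash
python3 -m inch '[[1,[-0.2,0.5,0],0],[1,[-0.2,1,0],0],[1,[-0.2,1.5,0],0],[1,[-0.2,2,0],0],[1,[-0.2,2.5,0],0],[1,[-0.2,3,0],0]]';python3 -m inch '[[1,[0,0.5,0],0],[1,[0,1,0],0],[1,[0,1.5,0],0],[1,[0,2,0],0]]';python3 -m inch '[[1,[0,0.5,0],0],[1,[0,1,0],0],[1,[0,1.5,0],0],[1,[0,2,0],0]]'; python3 g.py 0.605 0.184 0.187 91
```

```text
clock: 33.35
tool_pos: [0.5407, 0.1836, 0.1879]
eef_rot: [0.701, 0.713, 0.0, -0.0]
contact_force: [0.7, -0.3, -1.4]
opening: 0.638
clock: 33.75
tool_pos: [0.5604, 0.1842, 0.1878]
eef_rot: [0.701, 0.713, -0.0, -0.0]
contact_force: [-0.7, 0.2, -1.0]
opening: 0.637
clock: 34.15
tool_pos: [0.5807, 0.1842, 0.1879]
eef_rot: [0.701, 0.713, 0.0, 0.0]
contact_force: [0.3, 0.7, -1.1]
opening: 0.634
now [0.5807 0.1842 0.1879] head 91.0 t 34.15 open 0.634 q7 -0.18 tilt 0.01
shift cm [-0.06  2.43  0.09] yaw -0.0
```

```bash
python3 -m inch '[[1,[0,0.5,0],0],[1,[0,1,0],0],[1,[0,1.5,0],0],[1,[0,2.2,0],0],[1,[0,2.2,0],0]]'; python3 g.py 0.605 0.184 0.171 91;  python3 - <<'E'
from ov2 import *
snap("scene","scene20");snap("top","top20")
o,B,bz=beaker_over([("scene","scene20",(170,100,110,130,5)),("top","top20",(130,120,120,140,4))])
a=cv2.imread("pics/scene20.png")[100:230,170:280];a=cv2.resize(a,None,fx=5,fy=5,interpolation=cv2.INTER_CUBIC)
print(B,bz);cv2.imwrite("pics/v31.png",np.hstack([o[0][:560,:400],a[:560,:400]]))
E
```

```text
clock: 34.65
tool_pos: [0.6034, 0.1844, 0.188]
eef_rot: [0.701, 0.713, 0.0, 0.0]
contact_force: [0.8, -1.5, -1.1]
opening: 0.634
now [0.6034 0.1844 0.188 ] head 90.9 t 34.65 open 0.634 q7 -0.18 tilt 0.08
shift cm [-0.05  0.16  1.7 ] yaw -0.1
(np.float64(0.6021690290116024), np.float64(0.18656636193812143), np.float64(4.7292592912745315)) 0.15558854508634207
```

View pics/v31.png

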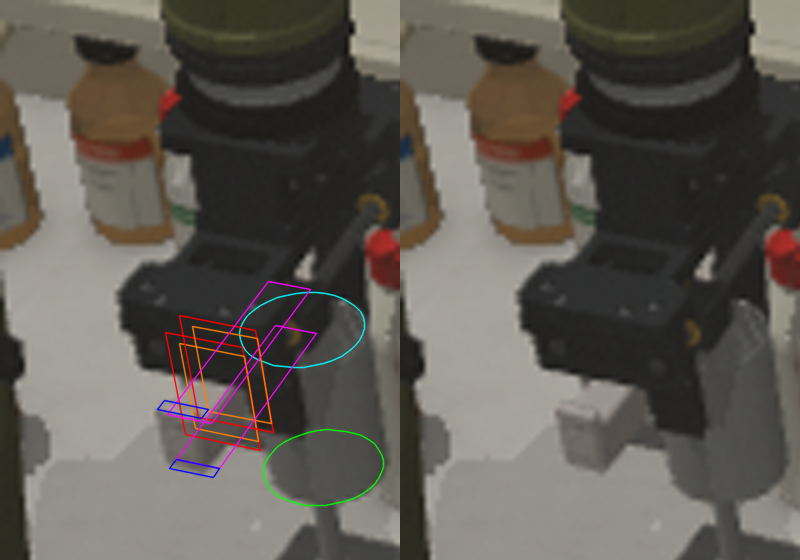

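The peg passes through the handle; its end shows at (570,420) in the right crop. I'll lower it until the arm bears on the peg.

```bash
python3 -m inch '[[1,[0,0,0.4],0],[1,[0,0,0.8],0],[1,[0,0,1.2],0],[1,[0,0,1.3],0],[1,[0,0,1.3],0]]';python3 -m inch '[[1,[0,0,0.2],0],[1,[0,0,0.2],0]]';python3 -m inch '[[1,[0,0,0.2],0],[1,[0,0,0.2],0]]';python3 -m inch '[[1,[0,0,0.1],0],[1,[0,0,0.1],0]]'
```

```text
clock: 35.25
tool_pos: [0.6019, 0.1846, 0.1746]
eef_rot: [0.701, 0.713, -0.0, -0.0]
contact_force: [0.7, -0.2, -1.6]
opening: 0.633
clock: 35.45
tool_pos: [0.6021, 0.1846, 0.1728]
eef_rot: [0.701, 0.713, -0.0, -0.0]
contact_force: [0.5, 0.7, -2.5]
opening: 0.634
clock: 35.65
tool_pos: [0.6024, 0.1848, 0.1712]
eef_rot: [0.701, 0.713, 0.0, 0.0]
contact_force: [-0.4, -0.1, 1.8]
opening: 0.635
clock: 35.85
tool_pos: [0.6024, 0.1849, 0.1704]
eef_rot: [0.701, 0.713, 0.0, 0.0]
contact_force: [-1.6, -0.2, 3.2]
opening: 0.636
```

```bash
python3 -m inch '[[0.33,[0,0,0],0],[0.3,[0,0,0],0],[0.25,[0,0,0],0],[0.2,[0,0,0],0],[0.1,[0,0,0],0],[0,[0,0,0],0],[0,[0,0,0],0],[0,[0,0,0],0],[0,[0,0,0],0],[0,[0,0,0],0]]'
python3 - <<'E'
from h import *
a=snap("scene","scene21")[90:250,150:290];cv2.imwrite("pics/v32.png",cv2.resize(a,None,fx=4,fy=4,interpolation=cv2.INTER_CUBIC))
E
```

```text
clock: 36.85
tool_pos: [0.6021, 0.1847, 0.1699]
eef_rot: [0.701, 0.713, 0.0, -0.0]
contact_force: [0.2, 0.9, 0.3]
opening: 1.001
```

View pics/v32.png

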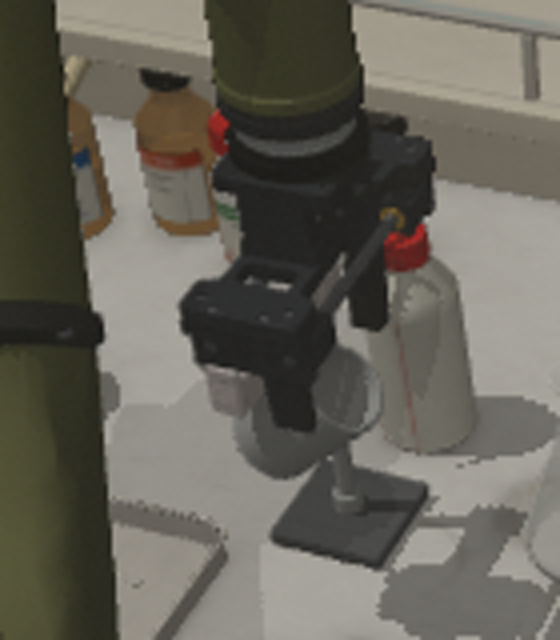

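It has tilted and hangs on the peg. I'll withdraw straight up.

```bash
python3 -m inch '[[0,[0,0,-1],0],[0,[0,0,-2],0],[0,[0,0,-3],0],[0,[0,0,-5],0],[0,[0,0,-8],0],[0,[0,0,-12],0],[0,[-5,-5,-15],0],[0,[-10,-10,-15],0],[0,[-14,-14,-15],0],[0,[-18,-14,-15],0],[0,[-18,-14,-15],0],[0,[-18,-14,-15],0]]'
python3 - <<'E'
from h import *
a=snap("scene","scene22")[90:250,150:290];cv2.imwrite("pics/v33.png",cv2.resize(a,None,fx=4,fy=4,interpolation=cv2.INTER_CUBIC))
b=snap("top","top22")[130:270,130:270];cv2.imwrite("pics/v34.png",cv2.resize(b,None,fx=4,fy=4,interpolation=cv2.INTER_CUBIC))
E
```

```text
clock: 38.1
tool_pos: [0.4631, -0.0031, 0.3215]
eef_rot: [0.704, 0.71, -0.0, 0.001]
contact_force: [0.3, 0.1, 0.4]
opening: 1.002
```

View pics/v33.png

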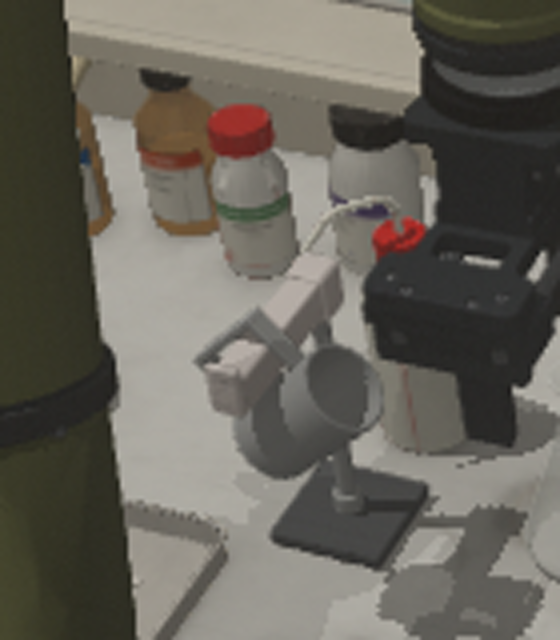

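View pics/v34.png

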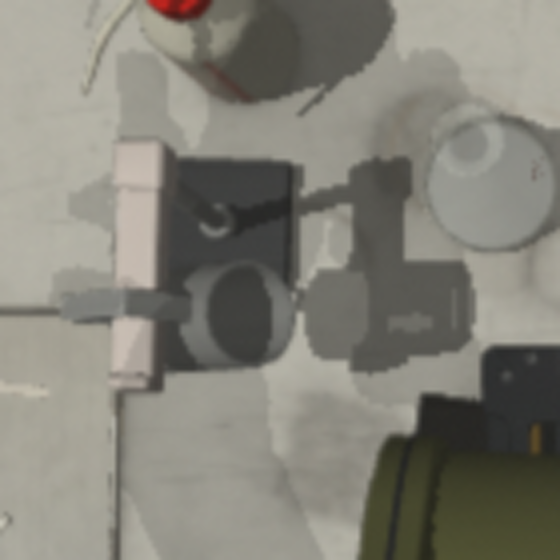

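```bash
python3 -m inch '[[0,[0,0,0],0],[0,[0,0,0],0],[0,[0,0,0],0],[0,[0,0,0],0],[0,[0,0,0],0]]'
python3 - <<'E'
from h import *
a=snap("scene","scene23");b=cv2.imread("pics/scene22.png")
print("motion",np.abs(a[90:250,170:245].astype(int)-b[90:250,170:245]).mean())
print("handle x",atz("top",130+90/4,130+305/4,.205))
for n in("flask","timer","sample_vial"):
    for x in viewer.outline_of("scene",n)[:1]:
        ys,xs=np.nonzero(x["pixels"]);print(n,round(x["p"],2),x["bbox"],xs.mean().round(1),ys.mean().round(1))
cv2.imwrite("pics/fin.png",a)
E
```

```text
clock: 38.7
tool_pos: [0.4654, 0.0026, 0.3198]
eef_rot: [0.701, 0.713, -0.0, -0.0]
contact_force: [-0.3, 0.1, 0.6]
opening: 1.001
motion 0.9930277777777777
handle x [0.59900803 0.25230696 0.205     ]
flask 0.93 [282.3, 179.1, 30.1, 55.9] 296.1 211.8
timer 0.74 [183.9, 277.0, 13.3, 27.0] 190.6 288.1
sample_vial 0.54 [182.1, 273.5, 15.8, 29.6] 190.6 288.4
```

View pics/fin.png

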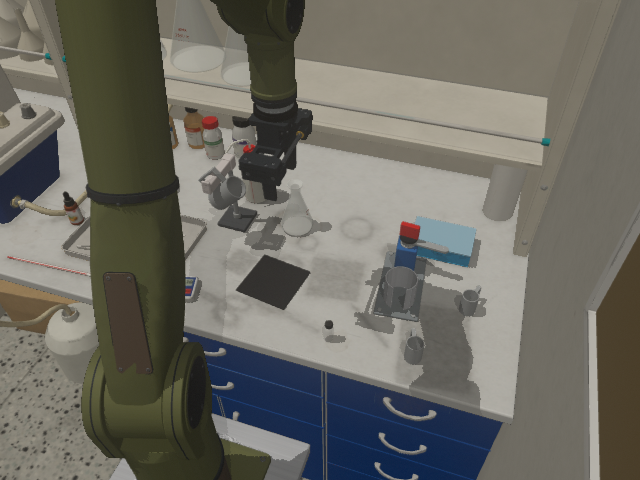

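The beaker hangs on the peg with its handle at x≈0.60. The flask, the timer at (187,288) and the vial at (328,331) are where they were. I'll hand in.

```bash
python3 -c "
from plant import r;r.finish_job();print(r.get_state()['clock'])"
```

```text
the job is handed in; nothing more can be done
the job is handed in; nothing more can be done
```

I handed the job in at about 39 s of the 72 s allowed: the clamp is open and the beaker hangs by its handle on the hook. No verdict was reported.

- **Clamp:** The knob resisted clockwise and gave counter-clockwise. I wound it about 80° to its stop, changing grip once on the way, with the beaker still standing in the well.
- **Mat:** I lifted the beaker out by its handle and stood it upright on the mat, centre about 6 mm from the mat's, and let go.
- **Hook:** I took it again by the body from above, threaded the handle over the peg, lowered it until it bore on the peg, released and withdrew upward.

**Last checks**
- The pictures show the beaker hanging tilted on the peg, with the handle at x ≈ 0.60, near the seat. Two pictures about half a second apart show no visible swing, and the gripper is clear of everything.
- By eye the flask, the timer and the vial had not moved. For the flask, the network's outline agrees.

**What failed or disagreed**
- My first attempt to grip the knob closed on nothing. The real fingertips are about 31 mm higher than the reported TCP and the stated tip offset imply. I measured this by touching the knob's top with up to 32 N at the wrist, and allowed for it afterwards.
- In the last picture the network wrongly put the vial on the timer, and the arm hid part of the timer, so for those two I relied on the picture.

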